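Make up two residents' care trays at the nurses' desk

ROBOT

A 6-joint arm with a two-finger parallel gripper is mounted at the origin on the work surface. World frame = base frame: x ahead of the robot, y to its left, z up, the work surface at z = 0. Lengths are in m, angles in rad, forces in N, time in s.
With the tool pointing down it reaches from about 0.35 to 0.85 m from the base axis. Payload 8.1 kg.
Tool frame: the origin (TCP) lies at the centre of the arm's flange, where the gripper is bolted on; the fingertips stand 186 mm ahead of it and the grasp point (between the pads) lies 167 mm ahead of it (robot.nose_length is the distance from the TCP to the fingertips, in m); z points along the fingers, x is the direction in which the jaws open and shut, and the axes are right-handed (so a half turn about z gives the same grasp; the last joint's range is limited). The gripper opens to 93 mm and grips with 3 to 60 N. Pads are 15 mm wide; open, the fingers measure 128 mm over their backs; the gripper's body (75 mm by 188 mm) begins 65 mm behind the grasp point.
Start: joints at [1.104, 0.13, 1.488, -0, 1.523, -0.085], TCP at [0.224, 0.557, 0.405] pointing down, gripper open.
Joint ranges: [-2.96, 2.96], [-0.89, 2.26], [0.02, 2.5], [-1.34, 4.48], [0, 2.73], [-2.66, 2.66]. Speed limits (rad/s): [2.39, 2.39, 2.79, 3.14, 3.14, 3.14].

INTERFACE

Orientations are given as a rotation vector (axis times angle).
In Python, from plant import robot gives the robot as it stands.
- The arm moves only by the tool arm_command, never from a script. Its argument "motion" is a list of rows, each an object with "slide": the shift along the tool's x, y, z each as a share of 0.4 m, from -1 to 1, a list of three; "turn": the turn, a rotation vector about the tool's x, y, z each as a share of 0.5 rad, from -1 to 1, a list of three. A call has exactly 5 rows; each row shifts and turns the commanded pose from where the row before left it, along the tool's axes as they then stand; what a row does not reach is not made up. A row lasts 1/12 s, in which the tool goes at most 41.7 mm and 7.16 degrees, less where a joint would pass 70% of its speed; a pose out of reach is approached as far as the arm can. A call with a number of a shift or a turn outside -1 to 1 is refused whole. A call with a gripper value outside its range is refused whole. "gripper" is the opening in per cent of the stroke, from 0 (shut) to 100 (fully open), set as the call begins (left out, the last holds). The fingers move at their own pace and stop on an object; "grip_force" is the grip in N (left out, the last holds). Time passes only in rows, so rows that do not move let the fingers close, or fill a call up. It gives the time, the measured TCP pose, the force and the opening at its end, in the units of the state.
- robot.read_state(): the state, without advancing time (a new reading comes with each control period).
- robot.read_camera(name): name is "side" or "top"; returns a dict with "pixels" (384x512x3 uint8, blue, green, red), "intrinsics" (3x3 intrinsics, pixels), "T" (4x4, takes a point from camera to world coordinates). Camera axes: x right, y down, z forward; pixel columns grow to the right and rows downward; lengths in m; the calibration is good to about 2 mm. A picture is of the moment at which its call begins. There is no depth.
- robot.close_job(): hands the job in, once; it reports no verdict.
The state is a dict: "t": time; "q": joint angles; "dq": joint speeds; "joint_torque": joint torques, N m; "tool_pos": TCP position; "orientation": TCP orientation; "force": force on the tool from outside, world axes, zero at the start; "wrist_torque": the same for the moment, N m; "opening": finger opening in m.
Only numpy, scipy, OpenCV 4.12 (cv2) and the standard library are available. Lean on these libraries where they do the work, as an engineer would, in place of code of your own. Each camera call takes 0.05 s, during which the arm holds its last target.

TASK

Make up two care trays from the stock on the desk mat: the blue one for nail care with the nail clippers and the green-lidded jar, the white one for a check and dressing with the pulse oximeter, the orange-lidded jar and the white roll of tape. In each tray the clippers or oximeter lie flat and lengthwise in the long compartment, and jars and tape stand upright, each in a square compartment of its own. Set everything down gently, never dropping it, and leave the black-lidded jar and the beige tape where they stand.

Things in the scene. Friction and masses are not known exactly. Their poses are not given: they have to be found in the camera images.
- jar_green_mid (a point): Centre (half-way up, on the axis) of a small round ointment jar, white with a green screw lid, 42 mm in diameter, 52 mm tall, about 75 g, standing lid up on the 3 mm thick desk mat; z axis up. 
- jar_orange_mid (a point): Centre (half-way up, on the axis) of a small round ointment jar, white with an orange screw lid, 42 mm in diameter, 52 mm tall, about 75 g, standing lid up on the 3 mm thick desk mat; z axis up. 
- jar_black_mid (a point): Centre (half-way up, on the axis) of a small round ointment jar, white with a black screw lid, 42 mm in diameter, 52 mm tall, about 75 g, standing lid up on the 3 mm thick desk mat; z axis up. Stays in the stock. Nothing on the mat or the trays is taller; things on the mat have at least 18 mm between them.
- tape_white_mid (a point): Centre (half-way up, on the axis) of a roll of white surgical tape standing on its flat side on the 3 mm mat, 50 mm in diameter, 50 mm tall, with a 33 mm hole through it along its upright z axis, about 45 g. 
- tape_beige_mid (a point): Centre (half-way up, on the axis) of a roll of beige (skin-coloured) surgical tape standing on its flat side on the 3 mm mat, 50 mm in diameter, 50 mm tall, with a 33 mm hole through it along its upright z axis, about 45 g. Stays in the stock.
- clippers_mid (a point): Centre (half-way up) of a pair of steel nail clippers lying flat on the 3 mm thick mat at any yaw, lever folded down: 82 mm long along its x axis, 14 mm wide (y), 15 mm high (z up), about 55 g.
- oximeter_mid (a point): Centre (half-way up) of a fingertip pulse oximeter (a small clip with grey top, white underside, dark display upward) on the 3 mm thick mat, at any yaw: 60 mm long along its x axis, 34 mm wide (y), 32 mm high (z up), about 60 g.
- tray_blue: Blue tray, fixed, 184 mm square; origin under its centre, on the desk; z up. Floor 3 mm thick; walls 4 mm, 18 mm high; dividers 4 mm, 16 mm high. Inside, in its frame (mm): long compartment x -88 to -4, y -88 to 88, centre (-46, 0), on the robot's side; two square ones x 0 to 88, y 2 to 88 and -88 to -2, centres (44, 45) and (44, -45). Empty at the start; yaw up to 0.5 rad either way.
- tray_white: White tray, fixed, 184 mm square; origin under its centre, on the desk; z up. Floor 3 mm thick; walls 4 mm, 18 mm high; dividers 4 mm, 16 mm high. Inside, in its frame (mm): long compartment x -88 to -4, y -88 to 88, centre (-46, 0), on the robot's side; two square ones x 0 to 88, y 2 to 88 and -88 to -2, centres (44, 45) and (44, -45). Empty at the start; yaw up to 0.5 rad either way.
Things that resemble listed ones, but are neither listed nor needed, are in the scene too. What is shaped like the part that bears jar_orange_mid but pink or purple is not meant.

How it is judged:
At the end, for the whole second after the job is handed in: Each thing at rest on the floor of its compartment, wholly inside (height within 6 mm, tilt under 0.15 rad): clippers, green-lidded jar in blue; oximeter, orange-lidded jar, white tape in white; clippers, oximeter within 0.35 rad of lengthwise. Black-lidded jar, beige tape within 20 mm of the start (x of jar_green_mid in the frame of tray_blue between 0.019 and 0.069 m and (y of jar_green_mid in the frame of tray_blue between 0.021 and 0.069 m or y of jar_green_mid in the frame of tray_blue between -0.069 and -0.021 m) and z of jar_green_mid in the frame of tray_blue between 0.023 and 0.035 m and linear speed of each of jar_green, clippers, jar_orange, tape_white, oximeter below 0.02 m/s and angular speed of each of jar_green, clippers, jar_orange, tape_white, oximeter below 0.2 rad/s and angle between each of jar_green_mid, clippers_mid, jar_orange_mid, tape_white_mid, oximeter_mid's own z axis and vertical below 0.15 rad and x of clippers_mid in the frame of tray_blue between -0.083 and -0.009 m and y of clippers_mid in the frame of tray_blue between -0.049 and 0.049 m and z of clippers_mid in the frame of tray_blue between 0.0045 and 0.0165 m and angle between the x axis of clippers_mid and the y axis of tray_blue, either way round below 0.35 rad and x of jar_orange_mid in the frame of tray_white between 0.019 and 0.069 m and (y of jar_orange_mid in the frame of tray_white between 0.021 and 0.069 m or y of jar_orange_mid in the frame of tray_white between -0.069 and -0.021 m) and z of jar_orange_mid in the frame of tray_white between 0.023 and 0.035 m and x of tape_white_mid in the frame of tray_white between 0.023 and 0.065 m and (y of tape_white_mid in the frame of tray_white between 0.025 and 0.065 m or y of tape_white_mid in the frame of tray_white between -0.065 and -0.025 m) and z of tape_white_mid in the frame of tray_white between 0.022 and 0.034 m and x of oximeter_mid in the frame of tray_white between -0.073 and -0.019 m and y of oximeter_mid in the frame of tray_white between -0.06 and 0.06 m and z of oximeter_mid in the frame of tray_white between 0.013 and 0.025 m and angle between the x axis of oximeter_mid and the y axis of tray_white, either way round below 0.35 rad and distance of each of jar_black_mid, tape_beige_mid from where it was at the start of the episode below 0.02 m); the robot touches nothing.
It fails at once if the black-lidded jar of the stock is shifted by more than 20 mm or knocked over (distance of jar_black_mid from where it was at the start of the episode above 0.02 m or angle between jar_black_mid's own z axis and vertical above 0.4 rad).
It fails at once if the beige tape of the stock is shifted by more than 20 mm or knocked over (distance of tape_beige_mid from where it was at the start of the episode above 0.02 m or angle between tape_beige_mid's own z axis and vertical above 0.4 rad).
It fails at once if a thing is dropped or thrown (it moves faster than 0.8 m/s, a fall of over 30 mm, out of the fingers) ((linear speed of jar_green above 0.8 m/s and contact force between jar_green and the fingers below 0.05 N) or (linear speed of jar_orange above 0.8 m/s and contact force between jar_orange and the fingers below 0.05 N) or (linear speed of tape_white above 0.8 m/s and contact force between tape_white and the fingers below 0.05 N) or (linear speed of clippers above 0.8 m/s and contact force between clippers and the fingers below 0.05 N) or (linear speed of oximeter above 0.8 m/s and contact force between oximeter and the fingers below 0.05 N)).
It also fails if it takes over 131 s, if anything falls off the work surface, if the arm or the gripper's body presses on something with over 40 N, if the wrist force passes 120 N, or if a joint passes its speed limit or range.

## Working session

There is one attempt and no reset: what is moved stays moved. The work goes in short steps, Python scripts to look and compute and a tool call to move; the robot and the scene stay as the last step left them, time stands still between calls to the robot, and variables do not carry over. Pictures are saved under pics/ and viewed, and the job is handed in when it is done.

Besides the shell and the picture viewer there is one more tool, called after ">>>" as name([rows], argument=value, ...), one row to a line, values as JSON. arm_command: Moves the arm, as the interface text tells. Shift numbers are shares of 0.4 m and turn numbers shares of 0.5 rad, none past 1 either way. Its arguments: {"type":"object","properties":{"motion":{"type":"array","items":{"type":"object","properties":{"slide":{"type":"array","items":{"type":"number"}},"turn":{"type":"array","items":{"type":"number"}}}}},"gripper":{"type":"number"},"grip_force":{"type":"number"}},"required":["motion"]}

```bash
ls; mkdir -p pics
python3 - <<'E'
from plant import robot
import cv2
s=robot.read_state();print(s)
for n in("top","side"):
    c=robot.read_camera(n);cv2.imwrite(f"pics/{n}0.png",c["pixels"]);print(n,c["intrinsics"],c["T"])
E
```

```text
pics
{'t': 0.0, 'q': array([ 1.10363497e+00,  1.31146276e-01,  1.48924593e+00,  8.29023447e-06,
        1.52297649e+00, -8.53874740e-02]), 'dq': array([-5.57214761e-05, -1.43400699e-04, -7.78090572e-04, -7.37055925e-04,
        1.50887608e-03, -1.09153384e-03]), 'joint_torque': array([ 1.45160964e-03, -5.59853268e+01, -4.91756845e+01,  7.68978847e-02,
        3.57667124e-02, -1.45124113e-04]), 'tool_pos': array([0.22341294, 0.55662013, 0.40371434]), 'orientation': array([ 2.60185404e+00,  1.75913644e+00, -2.44165628e-03]), 'force': array([-0.10751201,  0.2961612 ,  0.76726097]), 'wrist_torque': array([-0.03104481, -0.01458269, -0.031059  ]), 'opening': 0.09309447248302734}
top [[407.27474308   0.         262.9588062 ]
 [  0.         407.27474308 189.79501089]
 [  0.           0.           1.        ]] [[ 1.02657320e-03 -9.95276418e-01  9.70762431e-02  4.17569346e-01]
 [-9.99796393e-01  9.34800609e-04  2.01568285e-02 -1.57880834e-02]
 [-2.01523630e-02 -9.70771702e-02 -9.95072814e-01  1.05105839e+00]
 [ 0.00000000e+00  0.00000000e+00  0.00000000e+00  1.00000000e+00]]
side [[435.71505624   0.         256.69245894]
 [  0.         435.71505624 192.5843488 ]
 [  0.           0.           1.        ]] [[ 0.80936503 -0.34957155  0.47194065  0.07376393]
 [-0.58720983 -0.46712911  0.66104085 -0.58490737]
 [-0.01062386 -0.81215154 -0.58334982  0.58585829]
 [ 0.          0.          0.          1.        ]]
```

View pics/top0.png

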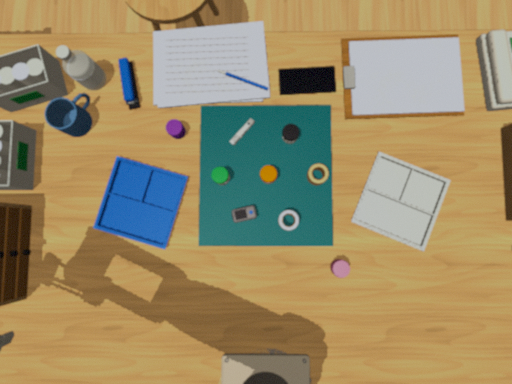

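View pics/side0.png

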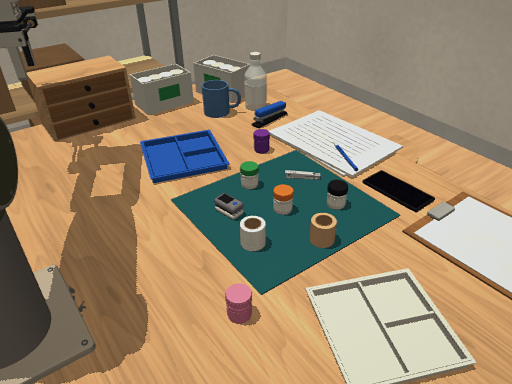

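The top view shows the mat with the clippers at (241,131), black jar (290,132), green (220,175), orange (269,174), beige tape (318,174), oximeter (244,213) and white tape (289,219). The lookalikes are the purple jar (176,128) and pink jar (341,268), both off the mat. The blue tray is at (142,201) and the white tray at (401,200). Next I measure positions and check them in a crop.

```bash
cat > h.py <<'E'
import numpy as np, cv2
def ray(c,uv,z):
    uv=np.atleast_2d(uv).astype(float); K=c["intrinsics"];T=c["T"]
    d=np.c_[uv,np.ones(len(uv))]@np.linalg.inv(K).T@T[:3,:3].T; o=T[:3,3]
    return o+d*((z-o[2])/d[:,2])[:,None]
def proj(c,p):
    p=np.atleast_2d(p); T=c["T"]; q=(p-T[:3,3])@T[:3,:3]; q=q@c["intrinsics"].T
    return q[:,:2]/q[:,2:]
def mask(c,lo,hi,roi):
    hsv=cv2.cvtColor(c["pixels"],cv2.COLOR_BGR2HSV); m=cv2.inRange(hsv,np.array(lo),np.array(hi))
    z=np.zeros_like(m);x0,y0,x1,y1=roi;z[y0:y1,x0:x1]=m[y0:y1,x0:x1];return z
def big(m):
    cs,_=cv2.findContours(m,cv2.RETR_EXTERNAL,cv2.CHAIN_APPROX_NONE); return max(cs,key=cv2.contourArea)
E
python3 - <<'E'
from plant import robot
from h import *
t=robot.read_camera("top")
hsv=cv2.cvtColor(t["pixels"],cv2.COLOR_BGR2HSV)
for n,(u,v) in dict(mat=(300,150),green=(220,175),orange=(269,174),black=(290,132),beige=(310,174),wt=(281,219),clip=(241,131),oxi=(240,213),oxi2=(251,211),blue=(120,200),white=(380,205),pink=(341,268)).items(): print(n,hsv[v,u],hsv[v-2:v+3,u-2:u+3].reshape(-1,3).min(0),hsv[v-2:v+3,u-2:u+3].reshape(-1,3).max(0))
cv2.imwrite("pics/crop_mat.png",cv2.resize(t["pixels"][100:250,195:340],None,fx=4,fy=4,interpolation=cv2.INTER_CUBIC))
cv2.imwrite("pics/crop_w.png",cv2.resize(t["pixels"][145:255,345:455],None,fx=5,fy=5,interpolation=cv2.INTER_CUBIC))
E
```

```text
mat [ 89 176 106] [ 88 164 104] [ 91 196 109]
green [ 69 193 161] [ 68 181 157] [ 70 205 163]
orange [ 20 255 192] [ 20 255 189] [ 21 255 192]
black [143  23  44] [ 0  0 37] [174  41  46]
beige [ 24  91 188] [ 19  83 118] [ 26 114 188]
wt [ 26  10 181] [17  3 89] [120  40 192]
clip [ 45   8 192] [ 35   4 136] [ 87  51 192]
oxi [ 9 30 60] [ 0 18 52] [173  38  67]
oxi2 [109 148 176] [  6   6 123] [170 164 185]
blue [106 207 182] [105 198 180] [106 215 184]
white [ 60   5 192] [ 45   4 189] [ 60   8 192]
pink [167  68 191] [166  65 187] [168  72 193]
```

View pics/crop_mat.png

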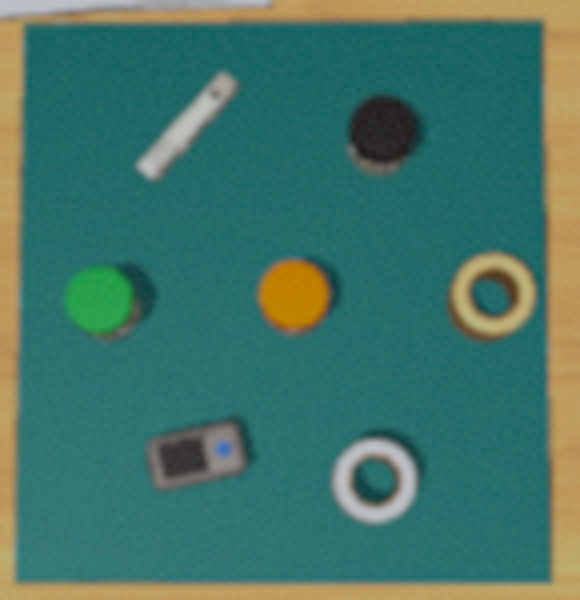

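View pics/crop_w.png

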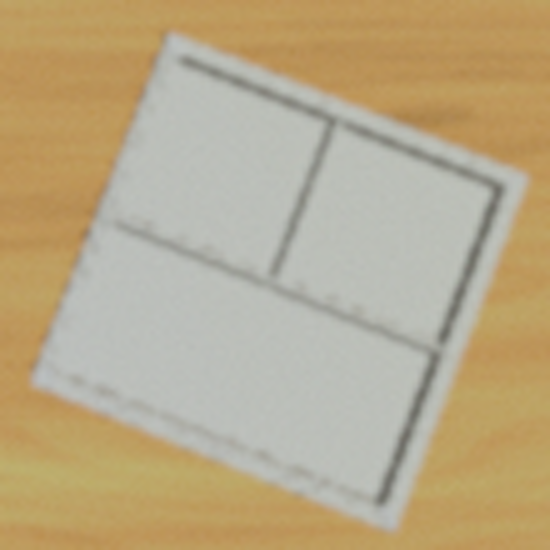

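The crop confirms the targets: green lid at crop (100,300), orange (295,295), white tape (375,480), clippers (188,125) and oximeter (197,455). The orange lid is plainly orange, not pink or purple. The trays' long compartments are on the near side.

```bash
cat > meas.py <<'E'
from plant import robot
from h import *
t=robot.read_camera("top"); s=robot.read_camera("side")
out={}
def lid(n,lo,hi,roi,z):
    c=big(mask(t,lo,hi,roi)); p=ray(t,c[:,0,:],z)[:,:2].astype(np.float32)
    (x,y),r=cv2.minEnclosingCircle(p); m=cv2.moments(c); cc=ray(t,[[m['m10']/m['m00'],m['m01']/m['m00']]],z)[0]
    print(n,"circle",np.round([x,y,2*r],4),"centroid",np.round(cc,4)); 
lid("green",(55,140,90),(78,255,255),(200,150,250,200),.055)
lid("orange",(10,180,120),(26,255,255),(250,150,290,200),.055)
lid("black",(0,0,0),(180,120,75),(270,115,310,145),.055)
lid("beige",(14,50,150),(34,180,255),(300,155,331,190),.053)
lid("wtape",(0,0,140),(180,60,255),(270,200,310,240),.053)
def rect(n,lo,hi,roi,z,off=0):
    c=big(cv2.morphologyEx(mask(t,lo,hi,roi),cv2.MORPH_CLOSE,np.ones((5,5))))
    p=ray(t,c[:,0,:],z)[:,:2].astype(np.float32)
    (x,y),(w,h),a=cv2.minAreaRect(p); b=cv2.boxPoints(((x,y),(w,h),a)); 
    e=max((b[1]-b[0],b[2]-b[1]),key=np.linalg.norm); print(n,np.round([x,y,w,h],4),"long axis yaw",np.arctan2(e[1],e[0])%np.pi, "short", (np.arctan2(e[1],e[0])+np.pi/2)%np.pi); return b
rect("clip",(0,0,110),(180,70,255),(222,110,262,150),.017)
rect("oxi",(0,0,0),(180,255,255),(0,0,0,0),.035) if 0 else None
m=cv2.bitwise_not(cv2.inRange(cv2.cvtColor(t["pixels"],cv2.COLOR_BGR2HSV),np.array((75,110,40)),np.array((105,255,255))))
z=np.zeros_like(m);z[198:232,226:264]=m[198:232,226:264]
cv2.imwrite("pics/om.png",z)
c=big(z);p=ray(t,c[:,0,:],.033)[:,:2].astype(np.float32);(x,y),(w,h),a=cv2.minAreaRect(p);b=cv2.boxPoints(((x,y),(w,h),a));e=max((b[1]-b[0],b[2]-b[1]),key=np.linalg.norm);print("oxi",np.round([x,y,w,h],4),np.arctan2(e[1],e[0])%np.pi)
rect("blue",(100,120,60),(115,255,255),(85,145,198,255),.018)
rect("white",(0,0,60),(180,45,255),(345,145,455,255),.018)
E
python3 meas.py
```

```text
green circle [0.5525 0.1116 0.0437] centroid [0.5531 0.1121 0.055 ]
orange circle [ 0.5551 -0.0087  0.0418] centroid [ 0.5551 -0.0088  0.055 ]
black circle [ 0.6586 -0.064   0.0439] centroid [ 0.6588 -0.0637  0.055 ]
beige circle [ 0.5564 -0.1313  0.0496] centroid [ 0.5563 -0.1312  0.053 ]
wtape circle [ 0.4412 -0.0576  0.0514] centroid [ 0.441  -0.0573  0.053 ]
clip [0.6708 0.061  0.0189 0.0851] long axis yaw 2.407076 short 0.83627945
oxi [0.4573 0.0532 0.0364 0.0632] 1.7894899
blue [0.4879 0.3189 0.1906 0.1915] long axis yaw 2.8573349 short 1.2865384
white [ 0.4913 -0.3424  0.1942  0.1938] long axis yaw 1.1773276 short 2.7481241
```

```bash
cat > chk.py <<'E'
from plant import robot
from h import *
import json
TR=dict(blue=(.488,.321,-.284),white=(.491,-.344,-.3935))
def tw(n,x,y,z):
    X,Y,a=TR[n];c,s=np.cos(a),np.sin(a);return np.array([X+c*x-s*y,Y+s*x+c*y,z])
E
python3 - <<'E'
from chk import *
t=robot.read_camera("top"); s=robot.read_camera("side")
def box(im,c,f,z0,z1,L,W):
    pts=np.array([f(x,y,z) for z in(z0,z1) for x,y in((L,W),(L,-W),(-L,-W),(-L,W))]);q=(proj(c,pts)*8).round().astype(int)
    for k in(0,4):cv2.polylines(im,[q[k:k+4]],True,(0,0,255),1,cv2.LINE_AA,3)
ims=[]
for c in(t,s):
    im=c["pixels"].copy()
    for n in TR: box(im,c,lambda x,y,z:tw(n,x,y,z),0,.018,.092,.092)
    def rot(X,Y,a): return lambda x,y,z:np.array([X+np.cos(a)*x-np.sin(a)*y,Y+np.sin(a)*x+np.cos(a)*y,z])
    box(im,c,rot(.6708,.061,2.407),.003,.018,.041,.007)
    box(im,c,rot(.4573,.0532,1.789),.003,.035,.030,.017)
    for X,Y,r,h in((.5525,.1118,.021,.055),(.5551,-.0087,.021,.055),(.441,-.0575,.025,.053)):
        for z in(.003,h):
            th=np.linspace(0,6.28,40);q=(proj(c,np.c_[X+r*np.cos(th),Y+r*np.sin(th),0*th+z])*8).round().astype(int);cv2.polylines(im,[q],True,(255,0,255),1,cv2.LINE_AA,3)
    ims.append(im)
cv2.imwrite("pics/ov_top.png",cv2.resize(ims[0][90:270,85:460],None,fx=2.1,fy=2.1,interpolation=cv2.INTER_CUBIC))
cv2.imwrite("pics/ov_side.png",cv2.resize(ims[1][110:384,130:480],None,fx=2.1,fy=2.1,interpolation=cv2.INTER_CUBIC))
E
```

```text
(no output)
```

View pics/ov_top.png

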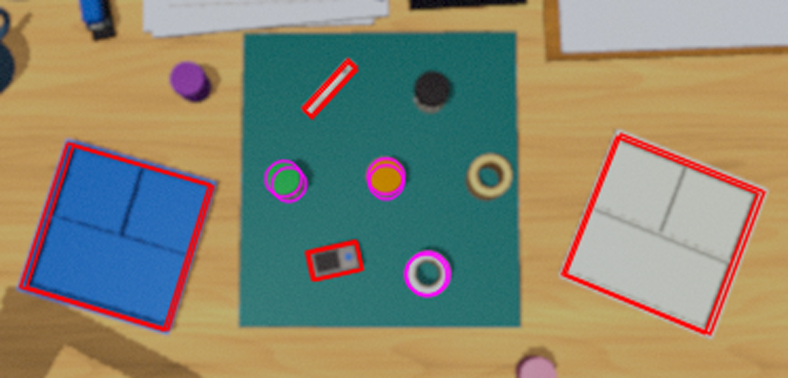

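View pics/ov_side.png

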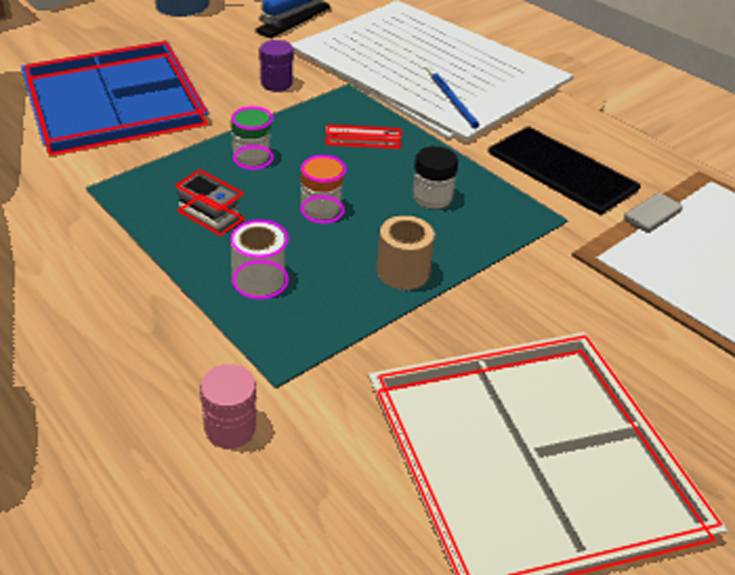

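The projected outlines match both views to within a pixel or two. The lids and tape rings coincide, and the tray rims are within about 3 mm. Clippers first.

```bash
cat > plan.py <<'E'
import sys; from chk import *; from scipy.spatial.transform import Rotation as Ro
def st():
    s=robot.read_state();R=Ro.from_rotvec(s["orientation"]).as_matrix();return s,R,s["tool_pos"],np.arctan2(R[1,0],R[0,0])
def go(*legs):
    """legs (x,y,ztcp,a): turn share total first, then slide share totals, in the tool frame after turn"""
    s,R,p,a=st();print("t %.2f pos %s a %.3f tilt %.3f open %.3f F %s q6 %.2f"%(s["t"],p.round(4),a,np.arccos(-R[2,2]),s["opening"],s["force"].round(1),s["q"][5]))
    for x,y,z,b in legs:
        d=np.array([x,y,z])-p; sx=np.array([np.cos(b),np.sin(b),0]);sy=np.array([np.sin(b),-np.cos(b),0])
        v=np.array([d@sx,d@sy,-d[2]])/.4; n=int(np.ceil(np.linalg.norm(v)/.1)); 
        print("turn z total %.3f (rows>=%d) slide total %s rows>=%d per5n %s"%((a-b)/.5,np.ceil(abs(a-b)/.5/.25),v.round(4),n,(v/(5*np.ceil(n/5))).round(4)))
        p=np.array([x,y,z]);a=b
E
python3 -c "
from plan import *
go((.671,.061,.26,.836),(.671,.061,.193,.836))"
```

```text
t 0.35 pos [0.2235 0.5568 0.4045] a 1.189 tilt 0.000 open 0.093 F [ 0.1 -0.1  0.6] q6 -0.09
turn z total 0.706 (rows>=3) slide total [-0.1696  1.661   0.3612] rows>=18 per5n [-0.0085  0.083   0.0181]
turn z total 0.000 (rows>=0) slide total [0.     0.     0.1675] rows>=2 per5n [0.     0.     0.0335]
```

>>> arm_command([
  {"slide": [0, 0, 0], "turn": [0, 0, 0.235]},
  {"slide": [0, 0, 0], "turn": [0, 0, 0.235]},
  {"slide": [0, 0, 0], "turn": [0, 0, 0.236]},
  {"slide": [-0.008, 0.08, 0], "turn": [0, 0, 0]},
  {"slide": [-0.008, 0.08, 0], "turn": [0, 0, 0]},
], gripper=45, grip_force=15)

```text
t: 0.77
tool_pos: [0.2662, 0.5093, 0.4045]
orientation: [-2.87, -1.278, 0.0]
force: [1.9, -0.5, 0.6]
opening: 0.0644
```

>>> arm_command([
  {"slide": [-0.009, 0.09, 0.01], "turn": [0, 0, 0]},
  {"slide": [-0.009, 0.09, 0.01], "turn": [0, 0, 0]},
  {"slide": [-0.009, 0.09, 0.01], "turn": [0, 0, 0]},
  {"slide": [-0.009, 0.09, 0.01], "turn": [0, 0, 0]},
  {"slide": [-0.009, 0.09, 0.01], "turn": [0, 0, 0]},
])

```text
t: 1.18
tool_pos: [0.389, 0.3737, 0.3848]
orientation: [-2.871, -1.276, -0.001]
force: [-0.1, 0.9, 0.1]
opening: 0.0422
```

>>> arm_command([
  {"slide": [-0.009, 0.09, 0.01], "turn": [0, 0, 0]},
  {"slide": [-0.009, 0.09, 0.01], "turn": [0, 0, 0]},
  {"slide": [-0.009, 0.09, 0.01], "turn": [0, 0, 0]},
  {"slide": [-0.009, 0.09, 0.01], "turn": [0, 0, 0]},
  {"slide": [-0.009, 0.09, 0.01], "turn": [0, 0, 0]},
])

```text
t: 1.6
tool_pos: [0.5106, 0.2395, 0.3647]
orientation: [-2.871, -1.275, -0.001]
force: [0.5, -0.2, -0.8]
opening: 0.0418
```

```bash
python3 -c "
from plan import *
go((.671,.061,.25,.836),(.671,.061,.192,.836))"
```

```text
t 1.60 pos [0.5106 0.2395 0.3647] a 0.836 tilt 0.000 open 0.042 F [ 0.5 -0.2 -0.8] q6 -0.49
turn z total -0.000 (rows>=1) slide total [-0.0624  0.5967  0.2868] rows>=7 per5n [-0.0062  0.0597  0.0287]
turn z total 0.000 (rows>=0) slide total [0.    0.    0.145] rows>=2 per5n [0.    0.    0.029]
```

>>> arm_command([
  {"slide": [-0.006, 0.06, 0.029], "turn": [0, 0, 0]},
  {"slide": [-0.006, 0.06, 0.029], "turn": [0, 0, 0]},
  {"slide": [-0.006, 0.06, 0.029], "turn": [0, 0, 0]},
  {"slide": [-0.006, 0.06, 0.029], "turn": [0, 0, 0]},
  {"slide": [-0.006, 0.06, 0.029], "turn": [0, 0, 0]},
])

```text
t: 2.02
tool_pos: [0.5914, 0.1506, 0.3062]
orientation: [-2.871, -1.275, -0.0]
force: [-0.0, 1.0, 1.0]
opening: 0.0418
```

>>> arm_command([
  {"slide": [-0.006, 0.06, 0.028], "turn": [0, 0, 0]},
  {"slide": [-0.006, 0.06, 0.028], "turn": [0, 0, 0]},
  {"slide": [-0.006, 0.06, 0.028], "turn": [0, 0, 0]},
  {"slide": [-0.006, 0.06, 0.028], "turn": [0, 0, 0]},
  {"slide": [-0.006, 0.05, 0.028], "turn": [0, 0, 0]},
])

```text
t: 2.43
tool_pos: [0.6697, 0.0636, 0.2501]
orientation: [2.871, 1.274, 0.0]
force: [-0.2, -0.2, 0.8]
opening: 0.042
```

>>> arm_command([
  {"slide": [0, 0, 0]},
  {"slide": [0, 0, 0]},
  {"slide": [0, 0, 0]},
  {"slide": [0, 0, 0]},
  {"slide": [0, 0, 0]},
])

```text
invalid input at $.motion[0]: expected keys slide, turn
```

```bash
python3 -c "
from plan import *
go((.671,.061,.192,.836))
t=robot.read_camera('side');cv2.imwrite('pics/s1.png',cv2.resize(t['pixels'][60:260,150:400],None,fx=3,fy=3))"
```

```text
t 2.43 pos [0.6697 0.0636 0.2501] a 0.835 tilt 0.000 open 0.042 F [-0.2 -0.2  0.8] q6 -0.82
turn z total -0.001 (rows>=1) slide total [-0.0026  0.0069  0.1453] rows>=2 per5n [-0.0005  0.0014  0.0291]
```

View pics/s1.png

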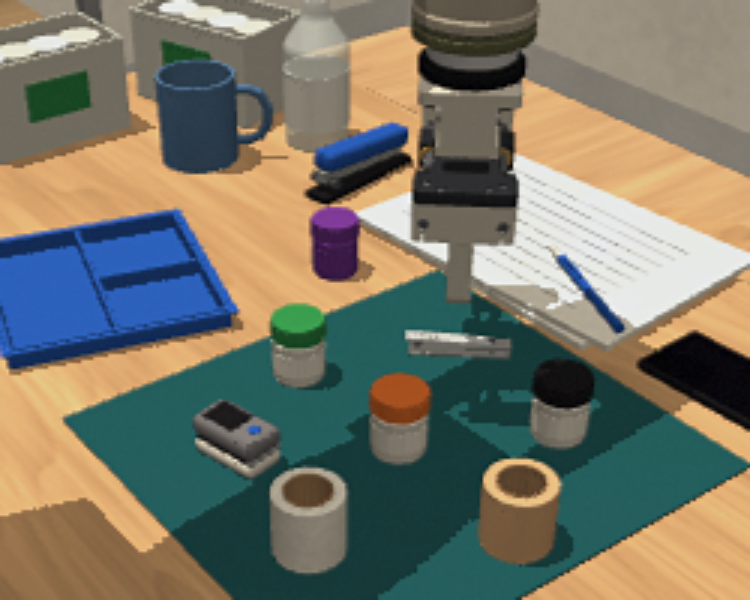

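The gripper hangs over the clippers, with its finger at (458,270) above them at (458,343), and the jaws are square to them. Going down and gripping.

>>> arm_command([
  {"slide": [0, 0.004, 0.035], "turn": [0, 0, 0]},
  {"slide": [0, 0, 0.035], "turn": [0, 0, 0]},
  {"slide": [0, 0, 0.035], "turn": [0, 0, 0]},
  {"slide": [0, 0, 0.025], "turn": [0, 0, 0]},
  {"slide": [0, 0, 0.015], "turn": [0, 0, 0]},
])

```text
t: 2.9
tool_pos: [0.6685, 0.0649, 0.19]
orientation: [-2.869, -1.276, 0.005]
force: [0.1, -0.9, 0.4]
opening: 0.0416
```

>>> arm_command([
  {"slide": [0, 0, 0], "turn": [0, 0, 0]},
  {"slide": [0, 0, 0], "turn": [0, 0, 0]},
  {"slide": [0, 0, 0], "turn": [0, 0, 0]},
  {"slide": [0, 0, 0], "turn": [0, 0, 0]},
  {"slide": [0, 0, 0], "turn": [0, 0, 0]},
], gripper=0)

```text
t: 3.32
tool_pos: [0.6702, 0.064, 0.1937]
orientation: [2.871, 1.275, 0.002]
force: [0.2, 1.1, 3.4]
opening: 0.0137
```

>>> arm_command([
  {"slide": [0, 0, 0], "turn": [0, 0, 0]},
  {"slide": [0, 0, 0], "turn": [0, 0, 0]},
  {"slide": [0, 0, 0], "turn": [0, 0, 0]},
  {"slide": [0, 0, -0.01], "turn": [0, 0, 0]},
  {"slide": [0, 0, -0.01], "turn": [0, 0, 0]},
])

```text
t: 3.73
tool_pos: [0.6696, 0.0639, 0.2004]
orientation: [-2.871, -1.275, 0.002]
force: [0.5, 0.1, -0.7]
opening: 0.0137
```

```bash
python3 -c "
from plan import *
a=tw('blue',-.046,0,.30);go((.671,.061,.30,.836),(a[0],a[1],.30,-.284),(a[0],a[1],.194,-.284))"
```

```text
t 3.73 pos [0.6696 0.0639 0.2004] a 0.836 tilt 0.001 open 0.014 F [ 0.5  0.1 -0.7] q6 -0.82
turn z total -0.000 (rows>=1) slide total [-0.003   0.0076 -0.2491] rows>=3 per5n [-0.0006  0.0015 -0.0498]
turn z total 2.240 (rows>=9) slide total [-0.7363 -0.4958 -0.    ] rows>=9 per5n [-0.0736 -0.0496 -0.    ]
turn z total 0.000 (rows>=0) slide total [0.    0.    0.265] rows>=3 per5n [0.    0.    0.053]
```

>>> arm_command([
  {"slide": [0, 0, -0.03], "turn": [0, 0, 0]},
  {"slide": [0, 0, -0.05], "turn": [0, 0, 0]},
  {"slide": [0, 0, -0.06], "turn": [0, 0, 0]},
  {"slide": [0, 0, -0.06], "turn": [0, 0, 0]},
  {"slide": [0, 0, -0.05], "turn": [0, 0, 0]},
])

```text
t: 4.15
tool_pos: [0.67, 0.0639, 0.3035]
orientation: [2.871, 1.275, 0.002]
force: [-0.1, 0.8, -0.1]
opening: 0.0137
```

>>> arm_command([
  {"slide": [0, 0, 0], "turn": [0, 0, 0.224]},
  {"slide": [0, 0, 0], "turn": [0, 0, 0.224]},
  {"slide": [0, 0, 0], "turn": [0, 0, 0.224]},
  {"slide": [0, 0, 0], "turn": [0, 0, 0.224]},
  {"slide": [0, 0, 0], "turn": [0, 0, 0.224]},
])

```text
t: 4.57
tool_pos: [0.6699, 0.064, 0.3017]
orientation: [3.113, 0.423, 0.001]
force: [-0.0, 0.3, 0.2]
opening: 0.0136
```

>>> arm_command([
  {"slide": [0, 0, 0], "turn": [0, 0, 0.224]},
  {"slide": [0, 0, 0], "turn": [0, 0, 0.224]},
  {"slide": [0, 0, 0], "turn": [0, 0, 0.224]},
  {"slide": [0, 0, 0], "turn": [0, 0, 0.224]},
  {"slide": [0, 0, 0], "turn": [0, 0, 0.224]},
])

```text
t: 4.98
tool_pos: [0.6699, 0.0639, 0.3017]
orientation: [-3.109, 0.453, -0.001]
force: [-0.5, 0.1, -1.0]
opening: 0.014
```

>>> arm_command([
  {"slide": [-0.073, -0.05, 0], "turn": [0, 0, 0]},
  {"slide": [-0.073, -0.05, 0], "turn": [0, 0, 0]},
  {"slide": [-0.073, -0.05, 0], "turn": [0, 0, 0]},
  {"slide": [-0.073, -0.05, 0], "turn": [0, 0, 0]},
  {"slide": [-0.073, -0.05, 0], "turn": [0, 0, 0]},
])

```text
t: 5.4
tool_pos: [0.5566, 0.2018, 0.3016]
orientation: [-3.11, 0.445, -0.001]
force: [0.8, 0.3, -1.1]
opening: 0.0138
```

>>> arm_command([
  {"slide": [-0.073, -0.05, 0], "turn": [0, 0, 0]},
  {"slide": [-0.073, -0.05, 0], "turn": [0, 0, 0]},
  {"slide": [-0.073, -0.05, 0], "turn": [0, 0, 0]},
  {"slide": [-0.073, -0.05, 0], "turn": [0, 0, 0]},
  {"slide": [-0.073, -0.05, 0], "turn": [0, 0, 0]},
])

```text
t: 5.82
tool_pos: [0.4444, 0.3389, 0.3018]
orientation: [-3.109, 0.445, -0.001]
force: [-0.5, -0.4, -0.7]
opening: 0.0139
```

```bash
python3 -c "
from plan import *
t=robot.read_camera('side');cv2.imwrite('pics/s2.png',cv2.resize(t['pixels'][60:260,100:350],None,fx=3,fy=3))
a=tw('blue',-.046,0,.30);go((a[0],a[1],.194,-.284))"
```

```text
t 5.87 pos [0.4408 0.343  0.3017] a -0.281 tilt 0.004 open 0.014 F [-2.6  3.8 -0.8] q6 0.85
turn z total 0.005 (rows>=1) slide total [0.0136 0.0197 0.2692] rows>=3 per5n [0.0027 0.0039 0.0538]
```

View pics/s2.png

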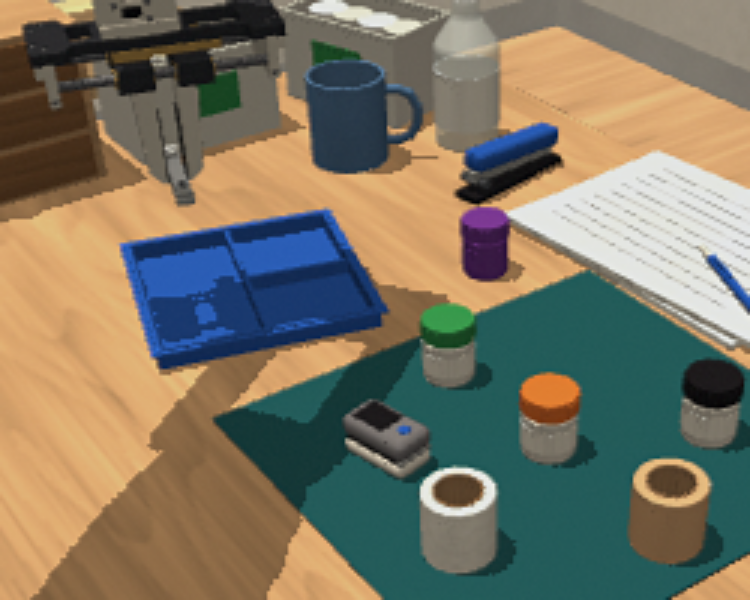

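The clippers are held between the fingers at (178,175), level and lengthwise. Lowering them into the long compartment.

>>> arm_command([
  {"slide": [0.004, 0.005, 0.04], "turn": [0, 0, 0]},
  {"slide": [0.004, 0.005, 0.04], "turn": [0, 0, 0]},
  {"slide": [0.004, 0.005, 0.04], "turn": [0, 0, 0]},
  {"slide": [0.002, 0.005, 0.04], "turn": [0, 0, 0]},
  {"slide": [0, 0, 0.04], "turn": [0, 0, 0]},
])

```text
t: 6.28
tool_pos: [0.449, 0.3282, 0.2209]
orientation: [-3.11, 0.444, -0.001]
force: [-0.1, -0.1, -0.5]
opening: 0.0141
```

>>> arm_command([
  {"slide": [0, 0, 0.03], "turn": [0, 0, 0]},
  {"slide": [0, 0, 0.015], "turn": [0, 0, 0]},
  {"slide": [0, 0, 0.01], "turn": [0, 0, 0]},
  {"slide": [0, 0, 0.006], "turn": [0, 0, 0]},
  {"slide": [0, 0, 0.003], "turn": [0, 0, 0]},
])

```text
t: 6.7
tool_pos: [0.4491, 0.3287, 0.1956]
orientation: [-3.109, 0.445, -0.001]
force: [0.1, 0.4, -0.3]
opening: 0.0139
```

>>> arm_command([
  {"slide": [0, 0, 0.001], "turn": [0, 0, 0]},
  {"slide": [0, 0, 0.002], "turn": [0, 0, 0]},
  {"slide": [0, 0, 0], "turn": [0, 0, 0]},
  {"slide": [0, 0, 0], "turn": [0, 0, 0]},
  {"slide": [0, 0, 0], "turn": [0, 0, 0]},
])

```text
t: 7.12
tool_pos: [0.4489, 0.3286, 0.1943]
orientation: [-3.11, 0.445, -0.001]
force: [0.2, 0.9, 0.1]
opening: 0.0137
```

```bash
python3 -c "
from plan import *
a=tw('blue',-.046,0,.30);go((a[0],a[1],.194,-.284))"
```

```text
t 7.12 pos [0.4489 0.3286 0.1943] a -0.284 tilt 0.000 open 0.014 F [0.2 0.9 0.1] q6 0.82
turn z total 0.000 (rows>=1) slide total [-0.0158 -0.0091  0.0006] rows>=1 per5n [-0.0032 -0.0018  0.0001]
```

>>> arm_command([
  {"slide": [-0.008, 0, 0], "turn": [0, 0, 0]},
  {"slide": [-0.008, 0, 0], "turn": [0, 0, 0]},
  {"slide": [0, 0, 0.001], "turn": [0, 0, 0]},
  {"slide": [0, 0, 0], "turn": [0, 0, 0]},
  {"slide": [0, 0, 0], "turn": [0, 0, 0]},
])

```text
t: 7.53
tool_pos: [0.4425, 0.3304, 0.1936]
orientation: [-3.11, 0.444, -0.0]
force: [-0.6, 0.5, 1.3]
opening: 0.0134
```

>>> arm_command([
  {"slide": [0, 0, 0], "turn": [0, 0, 0]},
  {"slide": [0, 0, 0], "turn": [0, 0, 0]},
  {"slide": [0, 0, 0], "turn": [0, 0, 0]},
  {"slide": [0, 0, 0], "turn": [0, 0, 0]},
  {"slide": [0, 0, 0], "turn": [0, 0, 0]},
], gripper=32)

```text
t: 7.95
tool_pos: [0.4427, 0.3303, 0.1935]
orientation: [3.11, -0.445, 0.0]
force: [-1.5, -0.1, 0.1]
opening: 0.0297
```

>>> arm_command([
  {"slide": [0, 0, -0.03], "turn": [0, 0, 0]},
  {"slide": [0, 0, -0.06], "turn": [0, 0, 0]},
  {"slide": [0, 0, -0.07], "turn": [0, 0, 0]},
  {"slide": [0, 0, -0.06], "turn": [0, 0, 0]},
  {"slide": [0, 0, -0.03], "turn": [0, 0, 0]},
])

```text
t: 8.37
tool_pos: [0.4436, 0.3309, 0.2981]
orientation: [-3.107, 0.444, -0.006]
force: [-0.1, 0.1, 1.1]
opening: 0.0296
```

```bash
python3 -c "
from plan import *
t=robot.read_camera('side');cv2.imwrite('pics/s3.png',cv2.resize(t['pixels'][90:230,100:300],None,fx=3.5,fy=3.5))
go((.553,.112,.28,-.284),(.553,.112,.208,-.284))"
```

```text
t 8.42 pos [0.444  0.3312 0.2995] a -0.284 tilt 0.008 open 0.029 F [1.9 1.2 1.9] q6 0.83
turn z total -0.000 (rows>=1) slide total [0.4151 0.4497 0.0487] rows>=7 per5n [0.0415 0.045  0.0049]
turn z total 0.000 (rows>=0) slide total [0.   0.   0.18] rows>=2 per5n [0.    0.    0.036]
```

View pics/s3.png

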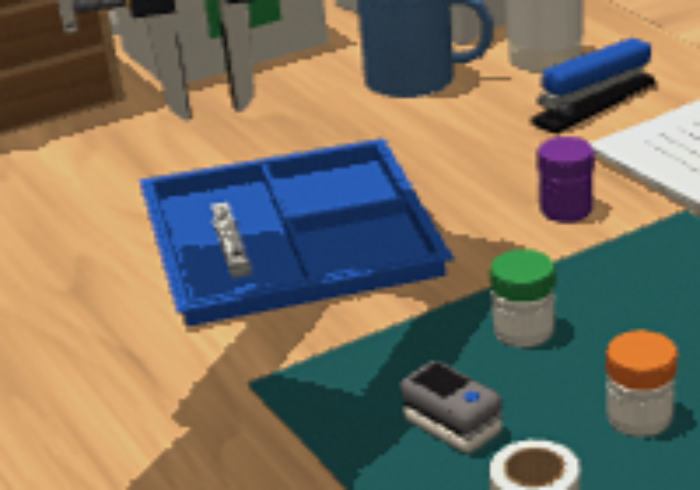

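The clippers lie in the blue tray's long compartment at (230,238), lengthwise. Now the green jar, which is the lid at (522,275).

>>> arm_command([
  {"slide": [0.042, 0.045, 0], "turn": [0, 0, 0]},
  {"slide": [0.042, 0.045, 0], "turn": [0, 0, 0]},
  {"slide": [0.042, 0.045, 0], "turn": [0, 0, 0]},
  {"slide": [0.042, 0.045, 0], "turn": [0, 0, 0]},
  {"slide": [0.042, 0.045, 0], "turn": [0, 0, 0]},
], gripper=70)

```text
t: 8.83
tool_pos: [0.498, 0.2193, 0.2925]
orientation: [3.109, -0.444, -0.002]
force: [0.8, -0.7, -0.2]
opening: 0.0588
```

>>> arm_command([
  {"slide": [0.042, 0.045, 0], "turn": [0, 0, 0]},
  {"slide": [0.042, 0.045, 0], "turn": [0, 0, 0]},
  {"slide": [0.042, 0.045, 0], "turn": [0, 0, 0]},
  {"slide": [0.042, 0.045, 0], "turn": [0, 0, 0]},
  {"slide": [0.042, 0.045, 0], "turn": [0, 0, 0]},
])

```text
t: 9.25
tool_pos: [0.5535, 0.1092, 0.2924]
orientation: [3.11, -0.445, -0.002]
force: [0.3, -0.7, -0.4]
opening: 0.065
```

```bash
python3 -c "
from plan import *
go((.553,.112,.208,-.284))"
```

```text
t 9.25 pos [0.5535 0.1092 0.2924] a -0.284 tilt 0.001 open 0.065 F [ 0.3 -0.7 -0.4] q6 0.39
turn z total -0.000 (rows>=1) slide total [-0.0031 -0.0063  0.211 ] rows>=3 per5n [-0.0006 -0.0013  0.0422]
```

>>> arm_command([
  {"slide": [-0.003, -0.006, 0.03], "turn": [0, 0, 0]},
  {"slide": [0, 0, 0.05], "turn": [0, 0, 0]},
  {"slide": [0, 0, 0.06], "turn": [0, 0, 0]},
  {"slide": [0, 0, 0.05], "turn": [0, 0, 0]},
  {"slide": [0, 0, 0.021], "turn": [0, 0, 0]},
])

```text
t: 9.67
tool_pos: [0.5508, 0.1131, 0.2046]
orientation: [3.109, -0.444, -0.009]
force: [-0.4, 0.2, -1.0]
opening: 0.0651
```

>>> arm_command([
  {"slide": [0, 0, 0], "turn": [0, 0, 0]},
  {"slide": [0, 0, 0], "turn": [0, 0, 0]},
  {"slide": [0, 0, 0], "turn": [0, 0, 0]},
  {"slide": [0, 0, 0], "turn": [0, 0, 0]},
  {"slide": [0, 0, 0], "turn": [0, 0, 0]},
], gripper=0)

```text
t: 10.08
tool_pos: [0.5537, 0.1133, 0.2108]
orientation: [-3.109, 0.444, -0.004]
force: [-1.0, 0.5, 3.2]
opening: 0.0419
```

>>> arm_command([
  {"slide": [0, 0, 0], "turn": [0, 0, 0]},
  {"slide": [0, 0, 0], "turn": [0, 0, 0]},
  {"slide": [0, 0, 0], "turn": [0, 0, 0]},
  {"slide": [0, 0, 0], "turn": [0, 0, 0]},
  {"slide": [0, 0, 0], "turn": [0, 0, 0]},
])

```text
t: 10.5
tool_pos: [0.5538, 0.1133, 0.2108]
orientation: [-3.109, 0.444, -0.004]
force: [-0.2, 0.9, 6.3]
opening: 0.0414
```

```bash
python3 -c "
from plan import *
a=tw('blue',.044,-.045,.30);go((.553,.112,.31,-.284),(a[0],a[1],.31,-.284),(a[0],a[1],.208,-.284))"
```

```text
t 10.50 pos [0.5538 0.1133 0.2108] a -0.284 tilt 0.003 open 0.041 F [-0.2  0.9  6.3] q6 0.39
turn z total -0.000 (rows>=1) slide total [-0.0009  0.0037 -0.2481] rows>=3 per5n [-0.0002  0.0007 -0.0496]
turn z total 0.000 (rows>=0) slide total [-0.1924 -0.3435 -0.    ] rows>=4 per5n [-0.0385 -0.0687 -0.    ]
turn z total 0.000 (rows>=0) slide total [0.    0.    0.255] rows>=3 per5n [0.    0.    0.051]
```

>>> arm_command([
  {"slide": [0, 0, -0.02], "turn": [0, 0, 0]},
  {"slide": [0, 0, -0.05], "turn": [0, 0, 0]},
  {"slide": [0, 0, -0.07], "turn": [0, 0, 0]},
  {"slide": [0, 0, -0.07], "turn": [0, 0, 0]},
  {"slide": [0, 0, -0.04], "turn": [0, 0, 0]},
])

```text
t: 10.92
tool_pos: [0.5535, 0.1131, 0.313]
orientation: [-3.109, 0.445, -0.005]
force: [0.1, -0.9, -1.0]
opening: 0.0416
```

>>> arm_command([
  {"slide": [-0.02, -0.04, 0], "turn": [0, 0, 0]},
  {"slide": [-0.04, -0.07, 0], "turn": [0, 0, 0]},
  {"slide": [-0.05, -0.08, 0], "turn": [0, 0, 0]},
  {"slide": [-0.05, -0.08, 0], "turn": [0, 0, 0]},
  {"slide": [-0.032, -0.07, 0], "turn": [0, 0, 0]},
])

```text
t: 11.33
tool_pos: [0.5161, 0.267, 0.3096]
orientation: [-3.11, 0.445, 0.001]
force: [0.8, 0.1, -0.5]
opening: 0.0417
```

>>> arm_command([
  {"slide": [0, 0, 0.03], "turn": [0, 0, 0]},
  {"slide": [0, 0, 0.05], "turn": [0, 0, 0]},
  {"slide": [0, 0, 0.05], "turn": [0, 0, 0]},
  {"slide": [0, 0, 0.04], "turn": [0, 0, 0]},
  {"slide": [0, 0, 0.02], "turn": [0, 0, 0]},
])

```text
t: 11.75
tool_pos: [0.5163, 0.2645, 0.2306]
orientation: [3.108, -0.444, -0.005]
force: [0.1, -0.1, -0.9]
opening: 0.0417
```

```bash
python3 -c "
from plan import *
t=robot.read_camera('side');cv2.imwrite('pics/s4.png',cv2.resize(t['pixels'][60:230,100:300],None,fx=3.5,fy=3.5))
a=tw('blue',.044,-.045,.30);go((a[0],a[1],.211,-.284))"
```

```text
t 11.80 pos [0.5161 0.2643 0.2298] a -0.284 tilt 0.005 open 0.041 F [-0.9 -0.7 -1.6] q6 0.67
turn z total -0.000 (rows>=1) slide total [ 0.0029 -0.0038  0.047 ] rows>=1 per5n [ 0.0006 -0.0008  0.0094]
```

View pics/s4.png

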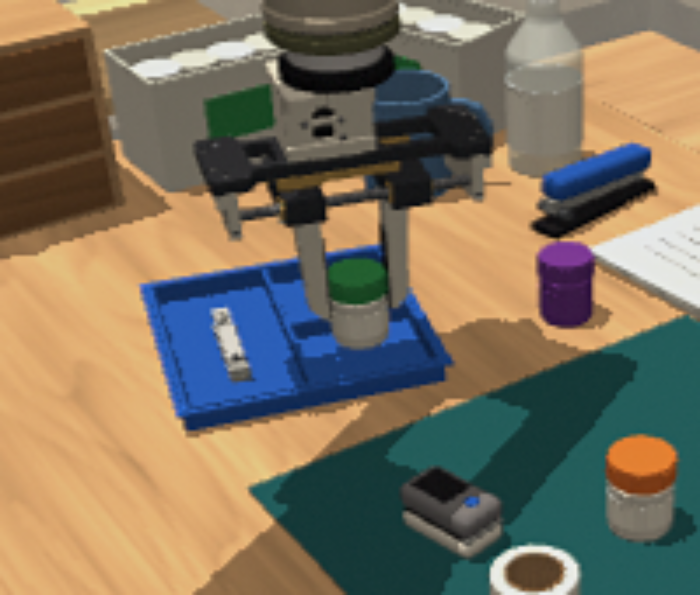

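The green jar hangs upright over the near square compartment at (358,305). Lowering it.

>>> arm_command([
  {"slide": [0.003, -0.004, 0.016], "turn": [0, 0, 0]},
  {"slide": [0, 0, 0.014], "turn": [0, 0, 0]},
  {"slide": [0, 0, 0.01], "turn": [0, 0, 0]},
  {"slide": [0, 0, 0.004], "turn": [0, 0, 0]},
  {"slide": [0, 0, 0.002], "turn": [0, 0, 0]},
])

```text
t: 12.22
tool_pos: [0.5191, 0.2664, 0.2149]
orientation: [-3.11, 0.445, -0.0]
force: [0.0, 0.7, -1.4]
opening: 0.0419
```

>>> arm_command([
  {"slide": [0, 0, 0.001], "turn": [0, 0, 0]},
  {"slide": [0, 0, 0], "turn": [0, 0, 0]},
  {"slide": [0, 0, 0], "turn": [0, 0, 0]},
  {"slide": [0, 0, 0], "turn": [0, 0, 0]},
  {"slide": [0, 0, 0], "turn": [0, 0, 0]},
])

```text
t: 12.63
tool_pos: [0.519, 0.2664, 0.2146]
orientation: [-3.11, 0.445, -0.0]
force: [0.3, 0.5, -1.4]
opening: 0.0418
```

>>> arm_command([
  {"slide": [0, 0, 0.003], "turn": [0, 0, 0]},
  {"slide": [0, 0, 0.003], "turn": [0, 0, 0]},
  {"slide": [0, 0, 0.002], "turn": [0, 0, 0]},
  {"slide": [0, 0, 0], "turn": [0, 0, 0]},
  {"slide": [0, 0, 0], "turn": [0, 0, 0]},
])

```text
t: 13.05
tool_pos: [0.5189, 0.2663, 0.211]
orientation: [3.11, -0.445, -0.0]
force: [0.7, 0.5, -0.7]
opening: 0.0414
```

>>> arm_command([
  {"slide": [0, 0, 0.002], "turn": [0, 0, 0]},
  {"slide": [0, 0, 0], "turn": [0, 0, 0]},
  {"slide": [0, 0, 0], "turn": [0, 0, 0]},
  {"slide": [0, 0, 0], "turn": [0, 0, 0]},
  {"slide": [0, 0, 0], "turn": [0, 0, 0]},
])

```text
t: 13.47
tool_pos: [0.519, 0.2664, 0.2108]
orientation: [-3.11, 0.445, -0.0]
force: [-2.9, -0.9, 5.8]
opening: 0.0416
```

Contact at 5.8 N. Releasing, then on to the orange jar.

>>> arm_command([
  {"slide": [0, 0, 0], "turn": [0, 0, 0]},
  {"slide": [0, 0, 0], "turn": [0, 0, 0]},
  {"slide": [0, 0, 0], "turn": [0, 0, 0]},
  {"slide": [0, 0, 0], "turn": [0, 0, 0]},
  {"slide": [0, 0, 0], "turn": [0, 0, 0]},
], gripper=65)

```text
t: 13.88
tool_pos: [0.519, 0.2663, 0.2102]
orientation: [3.11, -0.445, -0.0]
force: [1.2, -0.3, -0.0]
opening: 0.0602
```

>>> arm_command([
  {"slide": [0, 0, -0.02], "turn": [0, 0, 0]},
  {"slide": [0, 0, -0.04], "turn": [0, 0, 0]},
  {"slide": [0, 0, -0.06], "turn": [0, 0, 0]},
  {"slide": [0, 0, -0.06], "turn": [0, 0, 0]},
  {"slide": [0, 0, -0.04], "turn": [0, 0, 0]},
])

```text
t: 14.3
tool_pos: [0.5194, 0.2666, 0.3015]
orientation: [-3.109, 0.444, -0.004]
force: [0.2, 0.8, 0.1]
opening: 0.0603
```

```bash
python3 -c "
from plan import *
go((.555,-.009,.29,-.284),(.555,-.009,.21,-.284))"
```

```text
t 14.30 pos [0.5194 0.2666 0.3015] a -0.284 tilt 0.003 open 0.060 F [0.2 0.8 0.1] q6 0.67
turn z total -0.000 (rows>=1) slide total [0.2784 0.6364 0.0286] rows>=7 per5n [0.0278 0.0636 0.0029]
turn z total 0.000 (rows>=0) slide total [0.  0.  0.2] rows>=2 per5n [0.   0.   0.04]
```

>>> arm_command([
  {"slide": [0.02, 0.05, 0], "turn": [0, 0, 0]},
  {"slide": [0.03, 0.07, 0], "turn": [0, 0, 0]},
  {"slide": [0.03, 0.07, 0], "turn": [0, 0, 0]},
  {"slide": [0.03, 0.07, 0], "turn": [0, 0, 0]},
  {"slide": [0.03, 0.07, 0], "turn": [0, 0, 0]},
])

```text
t: 14.72
tool_pos: [0.5357, 0.1228, 0.2991]
orientation: [-3.11, 0.444, -0.001]
force: [0.8, 0.4, 0.1]
opening: 0.0602
```

>>> arm_command([
  {"slide": [0.03, 0.07, 0], "turn": [0, 0, 0]},
  {"slide": [0.03, 0.07, 0], "turn": [0, 0, 0]},
  {"slide": [0.03, 0.07, 0], "turn": [0, 0, 0]},
  {"slide": [0.03, 0.06, 0], "turn": [0, 0, 0]},
  {"slide": [0.018, 0.036, 0], "turn": [0, 0, 0]},
])

```text
t: 15.13
tool_pos: [0.5546, -0.0116, 0.2992]
orientation: [3.109, -0.447, 0.002]
force: [-0.6, 0.5, -0.3]
opening: 0.0606
```

```bash
python3 -c "
from plan import *
go((.555,-.009,.21,-.284))
t=robot.read_camera('side');cv2.imwrite('pics/s5.png',cv2.resize(t['pixels'][60:260,120:370],None,fx=3,fy=3))"
```

```text
t 15.13 pos [ 0.5546 -0.0116  0.2992] a -0.286 tilt 0.001 open 0.061 F [-0.6  0.5 -0.3] q6 0.17
turn z total -0.003 (rows>=1) slide total [-0.001  -0.0066  0.223 ] rows>=3 per5n [-0.0002 -0.0013  0.0446]
```

View pics/s5.png

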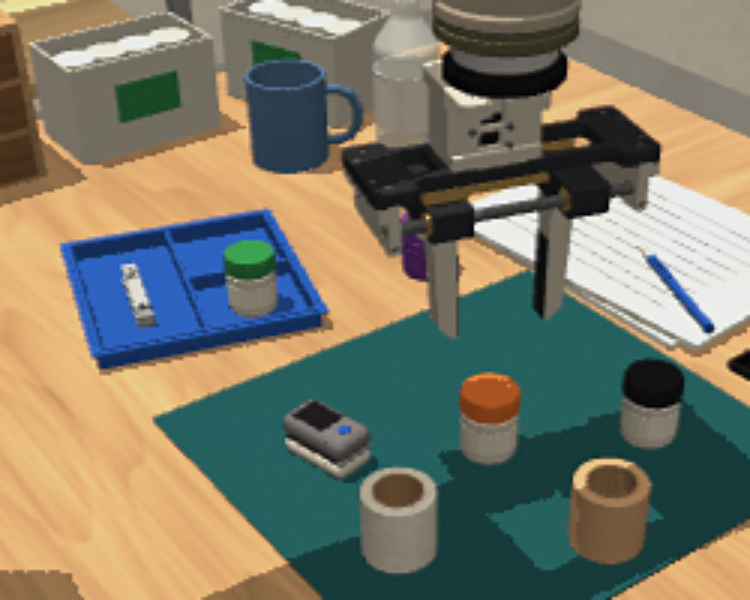

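The green jar stands in the blue tray at (250,278). The open fingers straddle the orange lid at (490,398). Descending.

>>> arm_command([
  {"slide": [0, -0.003, 0.03], "turn": [0, 0, 0]},
  {"slide": [0, -0.002, 0.06], "turn": [0, 0, 0]},
  {"slide": [0, 0, 0.06], "turn": [0, 0, 0]},
  {"slide": [0, 0, 0.05], "turn": [0, 0, 0]},
  {"slide": [0, 0, 0.023], "turn": [0, 0, 0]},
])

```text
t: 15.6
tool_pos: [0.5532, -0.0057, 0.2054]
orientation: [-3.11, 0.443, 0.008]
force: [-0.4, -1.6, -0.6]
opening: 0.0602
```

>>> arm_command([
  {"slide": [0, 0, 0], "turn": [0, 0, 0]},
  {"slide": [0, 0, 0], "turn": [0, 0, 0]},
  {"slide": [0, 0, 0], "turn": [0, 0, 0]},
  {"slide": [0, 0, 0], "turn": [0, 0, 0]},
  {"slide": [0, 0, 0], "turn": [0, 0, 0]},
], gripper=0)

```text
t: 16.02
tool_pos: [0.5558, -0.007, 0.2107]
orientation: [-3.11, 0.444, -0.004]
force: [-1.3, 1.3, 2.5]
opening: 0.0417
```

>>> arm_command([
  {"slide": [0, 0, 0], "turn": [0, 0, 0]},
  {"slide": [0, 0, 0], "turn": [0, 0, 0]},
  {"slide": [0, 0, -0.005], "turn": [0, 0, 0]},
  {"slide": [0, 0, -0.01], "turn": [0, 0, 0]},
  {"slide": [0, 0, -0.02], "turn": [0, 0, 0]},
])

```text
t: 16.43
tool_pos: [0.5543, -0.0071, 0.2225]
orientation: [3.11, -0.445, -0.003]
force: [-0.1, 0.4, -1.3]
opening: 0.0418
```

```bash
python3 -c "
from plan import *
a=tw('white',.044,-.045,.30);go((.555,-.009,.33,-.284),(a[0],a[1],.33,-.284),(a[0],a[1],.211,-.284))"
```

```text
t 16.43 pos [ 0.5543 -0.0071  0.2225] a -0.284 tilt 0.002 open 0.042 F [-0.1  0.4 -1.3] q6 0.18
turn z total -0.000 (rows>=1) slide total [ 0.0029  0.0041 -0.2687] rows>=3 per5n [ 0.0006  0.0008 -0.0537]
turn z total 0.000 (rows>=0) slide total [ 0.1781  0.9726 -0.    ] rows>=10 per5n [ 0.0178  0.0973 -0.    ]
turn z total 0.000 (rows>=0) slide total [0.     0.     0.2975] rows>=3 per5n [0.     0.     0.0595]
```

>>> arm_command([
  {"slide": [0, 0, -0.04], "turn": [0, 0, 0]},
  {"slide": [0, 0, -0.06], "turn": [0, 0, 0]},
  {"slide": [0, 0, -0.07], "turn": [0, 0, 0]},
  {"slide": [0, 0, -0.06], "turn": [0, 0, 0]},
  {"slide": [0, 0, -0.04], "turn": [0, 0, 0]},
])

```text
t: 16.85
tool_pos: [0.5554, -0.0072, 0.3348]
orientation: [-3.11, 0.445, -0.005]
force: [0.3, 0.1, 0.0]
opening: 0.0416
```

>>> arm_command([
  {"slide": [0.01, 0.05, 0], "turn": [0, 0, 0]},
  {"slide": [0.015, 0.08, 0], "turn": [0, 0, 0]},
  {"slide": [0.015, 0.08, 0], "turn": [0, 0, 0]},
  {"slide": [0.015, 0.08, 0], "turn": [0, 0, 0]},
  {"slide": [0.015, 0.08, 0], "turn": [0, 0, 0]},
])

```text
t: 17.27
tool_pos: [0.54, -0.1583, 0.3319]
orientation: [3.11, -0.444, 0.001]
force: [-0.1, 0.4, -0.9]
opening: 0.0418
```

>>> arm_command([
  {"slide": [0.015, 0.08, 0], "turn": [0, 0, 0]},
  {"slide": [0.015, 0.08, 0], "turn": [0, 0, 0]},
  {"slide": [0.015, 0.08, 0], "turn": [0, 0, 0]},
  {"slide": [0.015, 0.08, 0], "turn": [0, 0, 0]},
  {"slide": [0.015, 0.08, 0], "turn": [0, 0, 0]},
])

```text
t: 17.68
tool_pos: [0.5238, -0.3206, 0.3318]
orientation: [3.11, -0.445, 0.0]
force: [0.6, 0.7, -1.1]
opening: 0.0417
```

>>> arm_command([
  {"slide": [0.015, 0.08, 0], "turn": [0, 0, 0]},
  {"slide": [0.015, 0.07, 0], "turn": [0, 0, 0]},
  {"slide": [0.005, 0.05, 0], "turn": [0, 0, 0]},
  {"slide": [0, 0, 0.02], "turn": [0, 0, 0]},
  {"slide": [0, 0, 0.04], "turn": [0, 0, 0]},
])

```text
t: 18.1
tool_pos: [0.5155, -0.4015, 0.3096]
orientation: [3.107, -0.448, 0.006]
force: [0.8, 0.2, -0.7]
opening: 0.0418
```

```bash
python3 -c "
from plan import *
a=tw('white',.044,-.045,.30);go((a[0],a[1],.211,-.284))"
```

```text
t 18.10 pos [ 0.5155 -0.4015  0.3096] a -0.286 tilt 0.004 open 0.042 F [ 0.8  0.2 -0.7] q6 -0.45
turn z total -0.005 (rows>=1) slide total [-0.0019  0.0031  0.2464] rows>=3 per5n [-0.0004  0.0006  0.0493]
```

>>> arm_command([
  {"slide": [0, 0, 0.05], "turn": [0, 0, 0]},
  {"slide": [0, 0, 0.05], "turn": [0, 0, 0]},
  {"slide": [0, 0, 0.04], "turn": [0, 0, 0]},
  {"slide": [0, 0, 0.03], "turn": [0, 0, 0]},
  {"slide": [0, 0, 0.015], "turn": [0, 0, 0]},
])

```text
t: 18.52
tool_pos: [0.5149, -0.3986, 0.2309]
orientation: [-3.108, 0.444, 0.004]
force: [-0.2, 0.3, -0.3]
opening: 0.0417
```

>>> arm_command([
  {"slide": [0, 0, 0.01], "turn": [0, 0, 0]},
  {"slide": [0, 0, 0.01], "turn": [0, 0, 0]},
  {"slide": [0, 0, 0], "turn": [0, 0, 0]},
  {"slide": [0, 0, 0], "turn": [0, 0, 0]},
  {"slide": [0, 0, 0], "turn": [0, 0, 0]},
])

```text
t: 18.93
tool_pos: [0.5157, -0.4, 0.2262]
orientation: [3.109, -0.444, 0.002]
force: [-0.1, 0.6, -0.0]
opening: 0.0414
```

```bash
python3 -c "
from plan import *
t=robot.read_camera('side');cv2.imwrite('pics/s6.png',cv2.resize(t['pixels'][184:384,262:512],None,fx=3,fy=3))
a=tw('white',.044,-.045,.30);go((a[0],a[1],.211,-.284))"
```

```text
t 18.98 pos [ 0.5157 -0.4     0.2262] a -0.284 tilt 0.002 open 0.041 F [-0.1 -0.2 -0.1] q6 -0.45
turn z total -0.000 (rows>=1) slide total [-0.0014  0.0068  0.0379] rows>=1 per5n [-0.0003  0.0014  0.0076]
```

View pics/s6.png

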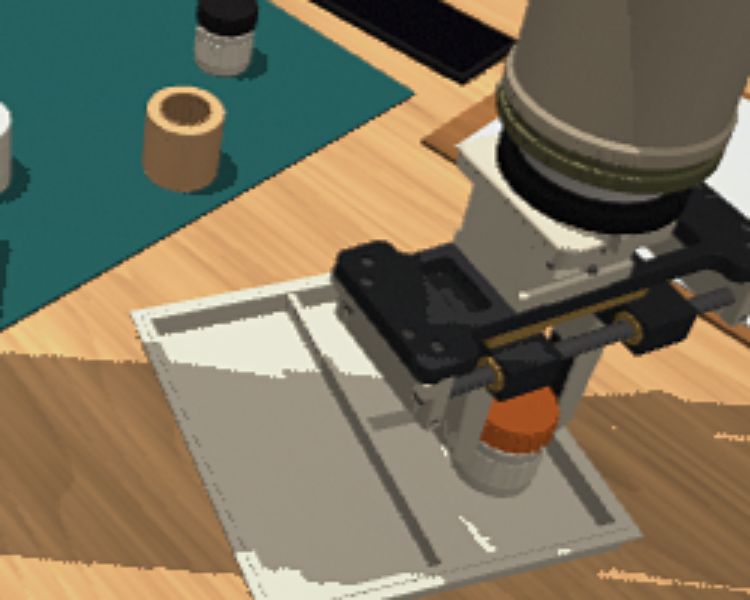

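The orange jar is upright over the right square compartment, with its bottom near (500,480). Lowering the last 15 mm.

>>> arm_command([
  {"slide": [0, 0.003, 0.012], "turn": [0, 0, 0]},
  {"slide": [0, 0.002, 0.01], "turn": [0, 0, 0]},
  {"slide": [0, 0, 0.007], "turn": [0, 0, 0]},
  {"slide": [0, 0, 0.004], "turn": [0, 0, 0]},
  {"slide": [0, 0, 0.002], "turn": [0, 0, 0]},
])

```text
t: 19.4
tool_pos: [0.5146, -0.4016, 0.2108]
orientation: [-3.11, 0.445, 0.001]
force: [-2.5, 1.7, 4.5]
opening: 0.042
```

>>> arm_command([
  {"slide": [0, 0, 0.002], "turn": [0, 0, 0]},
  {"slide": [0, 0, 0], "turn": [0, 0, 0]},
  {"slide": [0, 0, 0], "turn": [0, 0, 0]},
  {"slide": [0, 0, 0], "turn": [0, 0, 0]},
  {"slide": [0, 0, 0], "turn": [0, 0, 0]},
])

```text
t: 19.82
tool_pos: [0.5149, -0.4017, 0.2108]
orientation: [3.11, -0.445, 0.0]
force: [-3.1, 2.3, 6.1]
opening: 0.0416
```

>>> arm_command([
  {"slide": [0, 0, 0], "turn": [0, 0, 0]},
  {"slide": [0, 0, 0], "turn": [0, 0, 0]},
  {"slide": [0, 0, 0], "turn": [0, 0, 0]},
  {"slide": [0, 0, 0], "turn": [0, 0, 0]},
  {"slide": [0, 0, 0], "turn": [0, 0, 0]},
], gripper=65)

```text
t: 20.23
tool_pos: [0.5148, -0.4015, 0.2101]
orientation: [-3.11, 0.444, 0.0]
force: [-0.2, -0.3, 0.4]
opening: 0.0607
```

>>> arm_command([
  {"slide": [0, 0, -0.02], "turn": [0, 0, 0]},
  {"slide": [0, 0, -0.04], "turn": [0, 0, 0]},
  {"slide": [0, 0, -0.06], "turn": [0, 0, 0]},
  {"slide": [0, 0, -0.06], "turn": [0, 0, 0]},
  {"slide": [0, 0, -0.04], "turn": [0, 0, 0]},
])

```text
t: 20.65
tool_pos: [0.5152, -0.402, 0.3017]
orientation: [3.108, -0.444, 0.004]
force: [0.1, 0.5, 0.3]
opening: 0.0604
```

```bash
python3 -c "
from plan import *
go((.441,-.0575,.30,-.284),(.441,-.0575,.21,-.284))"
```

```text
t 20.65 pos [ 0.5152 -0.402   0.3017] a -0.284 tilt 0.003 open 0.060 F [0.1 0.5 0.3] q6 -0.46
turn z total -0.000 (rows>=1) slide total [-0.4194 -0.7747  0.0042] rows>=9 per5n [-0.0419 -0.0775  0.0004]
turn z total 0.000 (rows>=0) slide total [0.    0.    0.225] rows>=3 per5n [0.    0.    0.045]
```

>>> arm_command([
  {"slide": [-0.04, -0.075, 0], "turn": [0, 0, 0]},
  {"slide": [-0.042, -0.078, 0], "turn": [0, 0, 0]},
  {"slide": [-0.042, -0.078, 0], "turn": [0, 0, 0]},
  {"slide": [-0.042, -0.078, 0], "turn": [0, 0, 0]},
  {"slide": [-0.042, -0.078, 0], "turn": [0, 0, 0]},
], gripper=75)

```text
t: 21.07
tool_pos: [0.4778, -0.2283, 0.299]
orientation: [3.11, -0.445, 0.001]
force: [0.2, 0.6, -0.1]
opening: 0.0697
```

>>> arm_command([
  {"slide": [-0.042, -0.078, 0], "turn": [0, 0, 0]},
  {"slide": [-0.042, -0.078, 0], "turn": [0, 0, 0]},
  {"slide": [-0.042, -0.078, 0], "turn": [0, 0, 0]},
  {"slide": [-0.042, -0.078, 0], "turn": [0, 0, 0]},
  {"slide": [-0.042, -0.075, 0], "turn": [0, 0, 0]},
])

```text
t: 21.48
tool_pos: [0.4405, -0.056, 0.2991]
orientation: [-3.11, 0.445, -0.002]
force: [0.4, 0.4, -0.2]
opening: 0.0698
```

```bash
python3 -c "
from plan import *
t=robot.read_camera('side');cv2.imwrite('pics/s7.png',cv2.resize(t['pixels'][104:384,162:512],None,fx=2.1,fy=2.1))
go((.441,-.0575,.21,-.284))"
```

```text
t 21.53 pos [ 0.4394 -0.0517  0.2986] a -0.283 tilt 0.003 open 0.070 F [ 1.2  3.9 -0.4] q6 0.05
turn z total 0.003 (rows>=1) slide total [0.0078 0.0127 0.2214] rows>=3 per5n [0.0016 0.0025 0.0443]
```

View pics/s7.png

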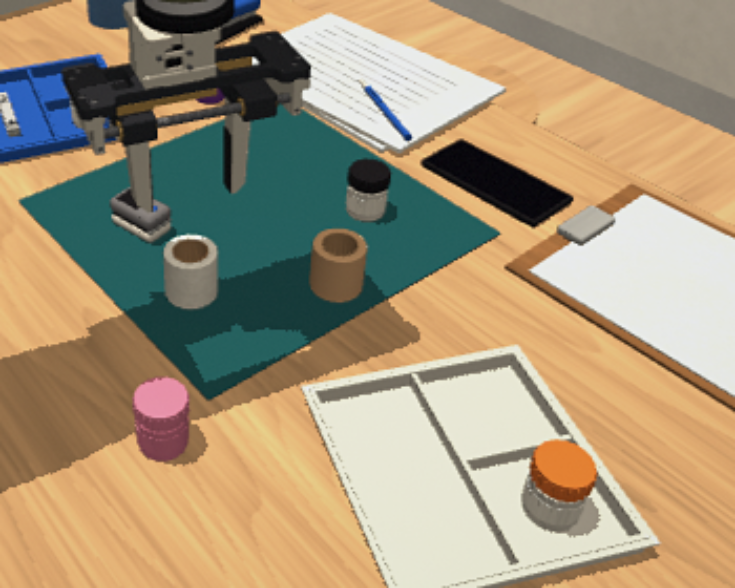

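The orange jar stands in the white tray's right square at (560,485). The gripper is over the white tape at (190,270). I'll correct the overshoot and check before descending.

>>> arm_command([
  {"slide": [0.006, 0.01, 0], "turn": [0, 0, 0]},
  {"slide": [0, 0, 0.03], "turn": [0, 0, 0]},
  {"slide": [0, 0, 0.03], "turn": [0, 0, 0]},
  {"slide": [0, 0, 0], "turn": [0, 0, 0]},
  {"slide": [0, 0, 0], "turn": [0, 0, 0]},
])

```text
t: 21.95
tool_pos: [0.4421, -0.0627, 0.2743]
orientation: [3.11, -0.446, -0.002]
force: [-0.4, -0.4, -0.5]
opening: 0.0698
```

```bash
python3 -c "
from plan import *
go((.441,-.0575,.21,-.284))"
```

```text
t 21.95 pos [ 0.4421 -0.0627  0.2743] a -0.285 tilt 0.001 open 0.070 F [-0.4 -0.4 -0.5] q6 0.03
turn z total -0.001 (rows>=1) slide total [-0.0064 -0.0116  0.1607] rows>=2 per5n [-0.0013 -0.0023  0.0321]
```

>>> arm_command([
  {"slide": [-0.006, -0.011, 0.03], "turn": [0, 0, 0]},
  {"slide": [0, 0, 0.04], "turn": [0, 0, 0]},
  {"slide": [0, 0, 0.04], "turn": [0, 0, 0]},
  {"slide": [0, 0, 0.03], "turn": [0, 0, 0]},
  {"slide": [0, 0, 0.02], "turn": [0, 0, 0]},
])

```text
t: 22.37
tool_pos: [0.4408, -0.0571, 0.209]
orientation: [-3.11, 0.445, 0.002]
force: [0.0, -0.1, -1.0]
opening: 0.0694
```

>>> arm_command([
  {"slide": [0, 0, 0], "turn": [0, 0, 0]},
  {"slide": [0, 0, 0], "turn": [0, 0, 0]},
  {"slide": [0, 0, 0], "turn": [0, 0, 0]},
  {"slide": [0, 0, 0], "turn": [0, 0, 0]},
  {"slide": [0, 0, 0], "turn": [0, 0, 0]},
], gripper=0, grip_force=12)

```text
t: 22.78
tool_pos: [0.4417, -0.0573, 0.2113]
orientation: [3.11, -0.445, 0.003]
force: [0.3, 0.3, 1.0]
opening: 0.0504
```

>>> arm_command([
  {"slide": [0, 0, 0], "turn": [0, 0, 0]},
  {"slide": [0, 0, 0], "turn": [0, 0, 0]},
  {"slide": [0, 0, 0], "turn": [0, 0, 0]},
  {"slide": [0, 0, 0], "turn": [0, 0, 0]},
  {"slide": [0, 0, 0], "turn": [0, 0, 0]},
])

```text
t: 23.2
tool_pos: [0.4417, -0.0573, 0.2112]
orientation: [3.11, -0.445, 0.002]
force: [-0.6, -0.8, 6.3]
opening: 0.0504
```

```bash
python3 -c "
from plan import *
a=tw('white',.044,.045,.30);go((.441,-.0575,.33,-.284),(a[0],a[1],.33,-.284),(a[0],a[1],.211,-.284))"
```

```text
t 23.20 pos [ 0.4417 -0.0573  0.2112] a -0.284 tilt 0.002 open 0.050 F [-0.6 -0.8  6.3] q6 0.04
turn z total -0.000 (rows>=1) slide total [-0.0015  0.0009 -0.297 ] rows>=3 per5n [-0.0003  0.0002 -0.0594]
turn z total 0.000 (rows>=0) slide total [ 0.4423  0.5527 -0.    ] rows>=8 per5n [ 0.0442  0.0553 -0.    ]
turn z total 0.000 (rows>=0) slide total [0.     0.     0.2975] rows>=3 per5n [0.     0.     0.0595]
```

>>> arm_command([
  {"slide": [0, 0, -0.03], "turn": [0, 0, 0]},
  {"slide": [0, 0, -0.06], "turn": [0, 0, 0]},
  {"slide": [0, 0, -0.08], "turn": [0, 0, 0]},
  {"slide": [0, 0, -0.08], "turn": [0, 0, 0]},
  {"slide": [0, 0, -0.05], "turn": [0, 0, 0]},
])

```text
t: 23.62
tool_pos: [0.4415, -0.0573, 0.3335]
orientation: [3.11, -0.445, 0.004]
force: [-0.3, 0.2, -1.2]
opening: 0.0505
```

>>> arm_command([
  {"slide": [0.03, 0.035, 0], "turn": [0, 0, 0]},
  {"slide": [0.05, 0.06, 0], "turn": [0, 0, 0]},
  {"slide": [0.05, 0.06, 0], "turn": [0, 0, 0]},
  {"slide": [0.05, 0.06, 0], "turn": [0, 0, 0]},
  {"slide": [0.05, 0.06, 0], "turn": [0, 0, 0]},
])

```text
t: 24.03
tool_pos: [0.499, -0.1898, 0.3301]
orientation: [-3.11, 0.444, 0.0]
force: [0.5, 0.2, -0.8]
opening: 0.0503
```

>>> arm_command([
  {"slide": [0.05, 0.06, 0], "turn": [0, 0, 0]},
  {"slide": [0.05, 0.06, 0], "turn": [0, 0, 0]},
  {"slide": [0.05, 0.06, 0], "turn": [0, 0, 0]},
  {"slide": [0.04, 0.06, 0], "turn": [0, 0, 0]},
  {"slide": [0.022, 0.038, 0], "turn": [0, 0, 0]},
])

```text
t: 24.45
tool_pos: [0.5493, -0.3216, 0.3297]
orientation: [3.109, -0.446, -0.0]
force: [0.4, -0.1, 0.7]
opening: 0.0504
```

>>> arm_command([
  {"slide": [0, 0, 0.04], "turn": [0, 0, 0]},
  {"slide": [0, 0, 0.06], "turn": [0, 0, 0]},
  {"slide": [0, 0, 0.06], "turn": [0, 0, 0]},
  {"slide": [0, 0, 0.05], "turn": [0, 0, 0]},
  {"slide": [0, 0, 0.03], "turn": [0, 0, 0]},
])

```text
t: 24.87
tool_pos: [0.5478, -0.3185, 0.2308]
orientation: [-3.108, 0.445, 0.006]
force: [-0.6, -0.2, -0.0]
opening: 0.0509
```

```bash
python3 -c "
from plan import *
t=robot.read_camera('side');cv2.imwrite('pics/s8.png',cv2.resize(t['pixels'][184:384,262:512],None,fx=3,fy=3))
a=tw('white',.044,.045,.30);go((a[0],a[1],.2115,-.284))"
```

```text
t 24.92 pos [ 0.5473 -0.318   0.229 ] a -0.284 tilt 0.007 open 0.051 F [-1.2  0.5 -2.6] q6 -0.32
turn z total -0.000 (rows>=1) slide total [0.0047 0.002  0.0439] rows>=1 per5n [0.0009 0.0004 0.0088]
```

View pics/s8.png

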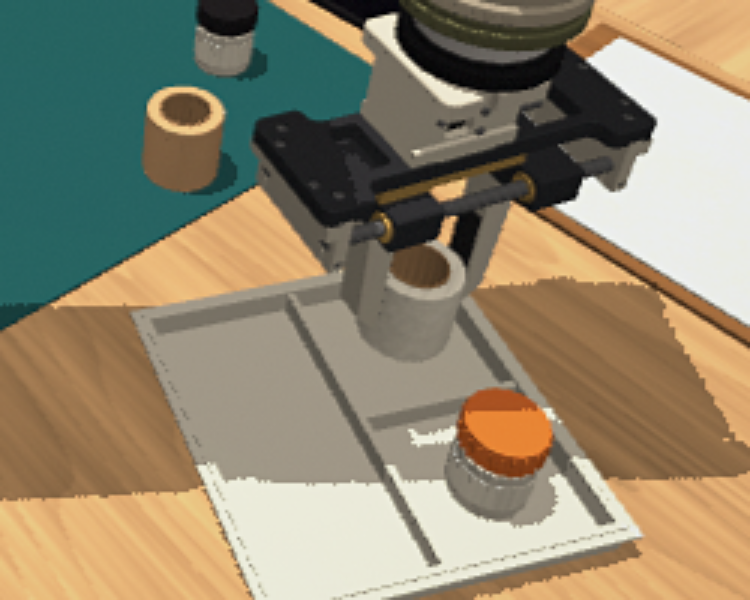

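The tape is upright over the left square compartment at (415,310), and the orange jar at (497,450) is clear of the fingers.

>>> arm_command([
  {"slide": [0.002, 0, 0.014], "turn": [0, 0, 0]},
  {"slide": [0.001, 0, 0.01], "turn": [0, 0, 0]},
  {"slide": [0, 0, 0.006], "turn": [0, 0, 0]},
  {"slide": [0, 0, 0.004], "turn": [0, 0, 0]},
  {"slide": [0, 0, 0.002], "turn": [0, 0, 0]},
])

```text
t: 25.33
tool_pos: [0.5504, -0.3196, 0.2208]
orientation: [3.109, -0.444, 0.002]
force: [-0.4, 0.7, -0.6]
opening: 0.0504
```

>>> arm_command([
  {"slide": [0, 0, 0.002], "turn": [0, 0, 0]},
  {"slide": [0, 0, 0], "turn": [0, 0, 0]},
  {"slide": [0, 0, 0], "turn": [0, 0, 0]},
  {"slide": [0, 0, 0], "turn": [0, 0, 0]},
  {"slide": [0, 0, 0], "turn": [0, 0, 0]},
])

```text
t: 25.75
tool_pos: [0.5501, -0.3194, 0.2194]
orientation: [3.11, -0.445, 0.0]
force: [0.2, 0.6, -0.9]
opening: 0.0508
```

8 mm left (0.020).

>>> arm_command([
  {"slide": [0, 0, 0.007], "turn": [0, 0, 0]},
  {"slide": [0, 0, 0.006], "turn": [0, 0, 0]},
  {"slide": [0, 0, 0.004], "turn": [0, 0, 0]},
  {"slide": [0, 0, 0.002], "turn": [0, 0, 0]},
  {"slide": [0, 0, 0], "turn": [0, 0, 0]},
])

```text
t: 26.17
tool_pos: [0.55, -0.3194, 0.2114]
orientation: [-3.11, 0.445, 0.001]
force: [-0.4, -0.4, -0.3]
opening: 0.0507
```

>>> arm_command([
  {"slide": [0, 0, 0.001], "turn": [0, 0, 0]},
  {"slide": [0, 0, 0.001], "turn": [0, 0, 0]},
  {"slide": [0, 0, 0], "turn": [0, 0, 0]},
  {"slide": [0, 0, 0], "turn": [0, 0, 0]},
  {"slide": [0, 0, 0], "turn": [0, 0, 0]},
])

```text
t: 26.58
tool_pos: [0.5502, -0.3194, 0.2113]
orientation: [3.11, -0.445, 0.0]
force: [-1.8, 2.0, 5.3]
opening: 0.0507
```

>>> arm_command([
  {"slide": [0, 0, 0], "turn": [0, 0, 0]},
  {"slide": [0, 0, 0], "turn": [0, 0, 0]},
  {"slide": [0, 0, 0], "turn": [0, 0, 0]},
  {"slide": [0, 0, 0], "turn": [0, 0, 0]},
  {"slide": [0, 0, 0], "turn": [0, 0, 0]},
], gripper=68)

```text
t: 27.0
tool_pos: [0.5501, -0.3194, 0.2106]
orientation: [-3.11, 0.445, 0.0]
force: [-0.2, -0.4, 0.5]
opening: 0.0633
```

>>> arm_command([
  {"slide": [0, 0, -0.02], "turn": [0, 0, 0]},
  {"slide": [0, 0, -0.04], "turn": [0, 0, 0]},
  {"slide": [0, 0, -0.06], "turn": [0, 0, 0]},
  {"slide": [0, 0, -0.06], "turn": [0, 0, 0]},
  {"slide": [0, 0, -0.04], "turn": [0, 0, 0]},
])

```text
t: 27.42
tool_pos: [0.5505, -0.3197, 0.302]
orientation: [3.109, -0.444, 0.004]
force: [-0.2, -1.1, 0.1]
opening: 0.0632
```

>>> arm_command([
  {"slide": [0, 0, 0], "turn": [0, 0, -0.201]},
  {"slide": [0, 0, 0], "turn": [0, 0, -0.201]},
  {"slide": [0, 0, 0], "turn": [0, 0, -0.201]},
  {"slide": [0, 0, 0], "turn": [0, 0, -0.201]},
  {"slide": [0, 0, 0], "turn": [0, 0, -0.201]},
])

```text
t: 27.83
tool_pos: [0.5501, -0.3194, 0.2995]
orientation: [3.122, 0.35, 0.001]
force: [0.8, -0.4, -0.2]
opening: 0.063
```

```bash
python3 -c "
from plan import *
go((.457,.053,.29,.2187),(.457,.053,.205,.2187))"
```

```text
t 27.83 pos [ 0.5501 -0.3194  0.2995] a 0.223 tilt 0.001 open 0.063 F [ 0.8 -0.4 -0.2] q6 -0.83
turn z total 0.010 (rows>=1) slide total [-0.0253 -0.9594  0.0238] rows>=10 per5n [-0.0025 -0.0959  0.0024]
turn z total 0.000 (rows>=0) slide total [0.     0.     0.2125] rows>=3 per5n [0.     0.     0.0425]
```

>>> arm_command([
  {"slide": [-0.002, -0.08, 0], "turn": [0, 0, 0]},
  {"slide": [-0.002, -0.08, 0], "turn": [0, 0, 0]},
  {"slide": [-0.002, -0.08, 0], "turn": [0, 0, 0]},
  {"slide": [-0.002, -0.08, 0], "turn": [0, 0, 0]},
  {"slide": [-0.002, -0.08, 0], "turn": [0, 0, 0]},
])

```text
t: 28.25
tool_pos: [0.511, -0.1628, 0.2993]
orientation: [3.123, 0.342, 0.001]
force: [0.1, -0.2, 0.1]
opening: 0.0633
```

>>> arm_command([
  {"slide": [-0.002, -0.08, 0], "turn": [0, 0, 0]},
  {"slide": [-0.002, -0.08, 0], "turn": [0, 0, 0]},
  {"slide": [-0.002, -0.08, 0], "turn": [0, 0, 0]},
  {"slide": [-0.002, -0.08, 0], "turn": [0, 0, 0]},
  {"slide": [-0.002, -0.08, 0], "turn": [0, 0, 0]},
])

```text
t: 28.67
tool_pos: [0.4723, -0.0074, 0.2995]
orientation: [3.123, 0.342, 0.002]
force: [1.5, 0.2, 0.1]
opening: 0.0632
```

>>> arm_command([
  {"slide": [-0.002, -0.08, 0], "turn": [0, 0, 0]},
  {"slide": [-0.002, -0.05, 0], "turn": [0, 0, 0]},
  {"slide": [-0.001, -0.025, 0], "turn": [0, 0, 0]},
  {"slide": [0, 0, 0], "turn": [0, 0, 0]},
  {"slide": [0, 0, 0], "turn": [0, 0, 0]},
])

```text
t: 29.08
tool_pos: [0.4578, 0.0512, 0.2992]
orientation: [3.122, 0.344, 0.001]
force: [-0.4, 0.1, 0.2]
opening: 0.0634
```

```bash
python3 -c "
from plan import *
t=robot.read_camera('side');cv2.imwrite('pics/s9.png',cv2.resize(t['pixels'][84:384,162:512],None,fx=2,fy=2))
go((.457,.053,.205,.2187))"
```

```text
t 29.13 pos [0.4579 0.0507 0.2991] a 0.219 tilt 0.001 open 0.063 F [0.6 0.5 0.2] q6 -0.22
turn z total -0.000 (rows>=1) slide total [-0.0008 -0.0062  0.2351] rows>=3 per5n [-0.0002 -0.0012  0.047 ]
```

View pics/s9.png

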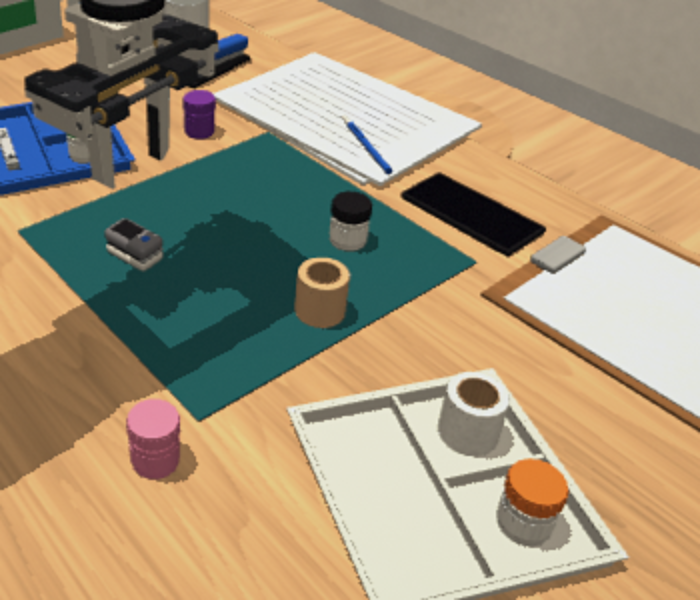

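The tape and orange jar both stand in their white-tray squares, at (473,412) and (535,500). The gripper is above the oximeter (135,243). Descending.

>>> arm_command([
  {"slide": [0, -0.005, 0.04], "turn": [0, 0, 0]},
  {"slide": [0, 0, 0.06], "turn": [0, 0, 0]},
  {"slide": [0, 0, 0.06], "turn": [0, 0, 0]},
  {"slide": [0, 0, 0.04], "turn": [0, 0, 0]},
  {"slide": [0, 0, 0.02], "turn": [0, 0, 0]},
])

```text
t: 29.55
tool_pos: [0.4563, 0.0519, 0.2082]
orientation: [-3.123, -0.34, 0.006]
force: [-0.4, 0.2, 0.8]
opening: 0.0634
```

>>> arm_command([
  {"slide": [0, 0, 0.01], "turn": [0, 0, 0]},
  {"slide": [0, 0, 0], "turn": [0, 0, 0]},
  {"slide": [0, 0, 0], "turn": [0, 0, 0]},
  {"slide": [0, 0, 0], "turn": [0, 0, 0]},
  {"slide": [0, 0, 0], "turn": [0, 0, 0]},
])

```text
t: 29.97
tool_pos: [0.4578, 0.0532, 0.208]
orientation: [3.123, 0.342, 0.003]
force: [-0.3, -0.1, -0.6]
opening: 0.0632
```

```bash
python3 -c "
from plan import *
go((.457,.053,.203,.2187))"
```

```text
t 29.97 pos [0.4578 0.0532 0.208 ] a 0.218 tilt 0.002 open 0.063 F [-0.3 -0.1 -0.6] q6 -0.21
turn z total -0.001 (rows>=1) slide total [-0.002   0.0001  0.0124] rows>=1 per5n [-0.0004  0.      0.0025]
```

>>> arm_command([
  {"slide": [-0.001, 0, 0.006], "turn": [0, 0, 0]},
  {"slide": [-0.001, 0, 0.006], "turn": [0, 0, 0]},
  {"slide": [0, 0, 0], "turn": [0, 0, 0]},
  {"slide": [0, 0, 0], "turn": [0, 0, 0]},
  {"slide": [0, 0, 0], "turn": [0, 0, 0]},
])

```text
t: 30.38
tool_pos: [0.4563, 0.0532, 0.2019]
orientation: [-3.123, -0.343, 0.0]
force: [0.6, -0.2, 0.2]
opening: 0.0628
```

>>> arm_command([
  {"slide": [0, 0, 0], "turn": [0, 0, 0]},
  {"slide": [0, 0, 0], "turn": [0, 0, 0]},
  {"slide": [0, 0, 0], "turn": [0, 0, 0]},
  {"slide": [0, 0, 0], "turn": [0, 0, 0]},
  {"slide": [0, 0, 0], "turn": [0, 0, 0]},
], gripper=0)

```text
t: 30.8
tool_pos: [0.4563, 0.0531, 0.202]
orientation: [3.123, 0.343, 0.0]
force: [0.6, -0.4, 0.6]
opening: 0.0346
```

>>> arm_command([
  {"slide": [0, 0, 0], "turn": [0, 0, 0]},
  {"slide": [0, 0, 0], "turn": [0, 0, 0]},
  {"slide": [0, 0, 0], "turn": [0, 0, 0]},
  {"slide": [0, 0, 0], "turn": [0, 0, 0]},
  {"slide": [0, 0, 0], "turn": [0, 0, 0]},
])

```text
t: 31.22
tool_pos: [0.4563, 0.0531, 0.202]
orientation: [3.123, 0.343, 0.0]
force: [0.5, 0.3, -0.2]
opening: 0.0337
```

```bash
python3 -c "
from plan import *
a=tw('white',-.046,0,.30);go((.457,.053,.32,.2187),(.457,.053,.32,-.3935),(a[0],a[1],.32,-.3935),(a[0],a[1],.2045,-.3935))"
```

```text
t 31.22 pos [0.4563 0.0531 0.202 ] a 0.219 tilt 0.000 open 0.034 F [ 0.5  0.3 -0.2] q6 -0.21
turn z total -0.000 (rows>=1) slide total [ 0.0016  0.0006 -0.2951] rows>=3 per5n [ 0.0003  0.0001 -0.059 ]
turn z total 1.224 (rows>=5) slide total [ 0.  0. -0.] rows>=0 per5n [nan nan nan]
turn z total 0.000 (rows>=0) slide total [ 0.3441  0.8841 -0.    ] rows>=10 per5n [ 0.0344  0.0884 -0.    ]
turn z total 0.000 (rows>=0) slide total [0.     0.     0.2888] rows>=3 per5n [0.     0.     0.0578]plan.py:10: RuntimeWarning: invalid value encountered in divide
  print("turn z total %.3f (rows>=%d) slide total %s rows>=%d per5n %s"%((a-b)/.5,np.ceil(abs(a-b)/.5/.25),v.round(4),n,(v/(5*np.ceil(n/5))).round(4)))
```

>>> arm_command([
  {"slide": [0, 0, -0.03], "turn": [0, 0, 0]},
  {"slide": [0, 0, -0.06], "turn": [0, 0, 0]},
  {"slide": [0, 0, -0.08], "turn": [0, 0, 0]},
  {"slide": [0, 0, -0.08], "turn": [0, 0, 0]},
  {"slide": [0, 0, -0.045], "turn": [0, 0, 0]},
])

```text
t: 31.63
tool_pos: [0.4569, 0.0531, 0.3235]
orientation: [3.122, 0.343, 0.006]
force: [1.0, -0.7, -0.7]
opening: 0.0341
```

>>> arm_command([
  {"slide": [0, 0, 0], "turn": [0, 0, 0.244]},
  {"slide": [0, 0, 0], "turn": [0, 0, 0.245]},
  {"slide": [0, 0, 0], "turn": [0, 0, 0.245]},
  {"slide": [0, 0, 0], "turn": [0, 0, 0.245]},
  {"slide": [0, 0, 0], "turn": [0, 0, 0.245]},
])

```text
t: 32.05
tool_pos: [0.4562, 0.0531, 0.3198]
orientation: [3.079, -0.623, -0.0]
force: [-0.1, 0.4, -0.4]
opening: 0.034
```

>>> arm_command([
  {"slide": [0.01, 0.03, 0], "turn": [0, 0, 0]},
  {"slide": [0.03, 0.07, 0], "turn": [0, 0, 0]},
  {"slide": [0.03, 0.08, 0], "turn": [0, 0, 0]},
  {"slide": [0.03, 0.08, 0], "turn": [0, 0, 0]},
  {"slide": [0.03, 0.08, 0], "turn": [0, 0, 0]},
])

```text
t: 32.47
tool_pos: [0.4518, -0.0936, 0.3199]
orientation: [3.081, -0.613, 0.0]
force: [1.7, 0.5, -0.1]
opening: 0.0341
```

>>> arm_command([
  {"slide": [0.03, 0.08, 0], "turn": [0, 0, 0]},
  {"slide": [0.03, 0.08, 0], "turn": [0, 0, 0]},
  {"slide": [0.03, 0.08, 0], "turn": [0, 0, 0]},
  {"slide": [0.03, 0.08, 0], "turn": [0, 0, 0]},
  {"slide": [0.03, 0.08, 0], "turn": [0, 0, 0]},
])

```text
t: 32.88
tool_pos: [0.4457, -0.2649, 0.3198]
orientation: [-3.081, 0.614, 0.0]
force: [1.1, -0.3, -1.3]
opening: 0.0338
```

>>> arm_command([
  {"slide": [0.03, 0.07, 0], "turn": [0, 0, 0]},
  {"slide": [0.02, 0.04, 0], "turn": [0, 0, 0]},
  {"slide": [0.01, 0.01, 0], "turn": [0, 0, 0]},
  {"slide": [0, 0, 0], "turn": [0, 0, 0]},
  {"slide": [0, 0, 0], "turn": [0, 0, 0]},
])

```text
t: 33.3
tool_pos: [0.45, -0.3162, 0.3195]
orientation: [-3.08, 0.614, 0.001]
force: [0.0, 0.7, -1.8]
opening: 0.0343
```

```bash
python3 -c "
from plan import *
t=robot.read_camera('side');cv2.imwrite('pics/s10.png',cv2.resize(t['pixels'][134:384,212:512],None,fx=2.5,fy=2.5))
a=tw('white',-.046,0,.30);go((a[0],a[1],.202,-.3935))"
```

```text
t 33.35 pos [ 0.4501 -0.3157  0.3196] a -0.393 tilt 0.001 open 0.034 F [-0.5  0.2 -0.6] q6 -0.31
turn z total 0.001 (rows>=1) slide total [0.0066 0.0261 0.294 ] rows>=3 per5n [0.0013 0.0052 0.0588]
```

View pics/s10.png

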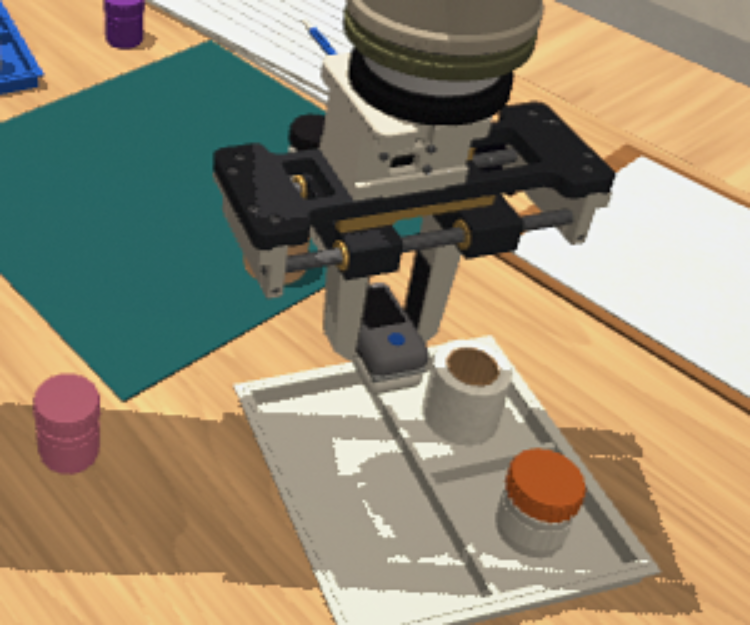

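The oximeter is held level, aligned with the long compartment. Descending.

>>> arm_command([
  {"slide": [0.004, 0.013, 0], "turn": [0, 0, 0]},
  {"slide": [0.003, 0.013, 0.04], "turn": [0, 0, 0]},
  {"slide": [0, 0, 0.06], "turn": [0, 0, 0]},
  {"slide": [0, 0, 0.06], "turn": [0, 0, 0]},
  {"slide": [0, 0, 0.04], "turn": [0, 0, 0]},
])

```text
t: 33.77
tool_pos: [0.4483, -0.3262, 0.238]
orientation: [-3.081, 0.612, 0.002]
force: [-0.6, 0.1, -1.3]
opening: 0.0341
```

>>> arm_command([
  {"slide": [0, 0, 0.03], "turn": [0, 0, 0]},
  {"slide": [0, 0, 0.02], "turn": [0, 0, 0]},
  {"slide": [0, 0, 0.01], "turn": [0, 0, 0]},
  {"slide": [0, 0, 0], "turn": [0, 0, 0]},
  {"slide": [0, 0, 0], "turn": [0, 0, 0]},
])

```text
t: 34.18
tool_pos: [0.449, -0.3276, 0.2168]
orientation: [3.08, -0.614, 0.002]
force: [0.6, 0.0, -0.5]
opening: 0.0339
```

```bash
python3 -c "
from plan import *
a=tw('white',-.046,0,.30);go((a[0],a[1],.202,-.3935))"
```

```text
t 34.18 pos [ 0.449  -0.3276  0.2168] a -0.393 tilt 0.001 open 0.034 F [ 0.6  0.  -0.5] q6 -0.33
turn z total 0.001 (rows>=1) slide total [-0.0023 -0.0023  0.037 ] rows>=1 per5n [-0.0005 -0.0005  0.0074]
```

>>> arm_command([
  {"slide": [-0.002, 0, 0.014], "turn": [0, 0, 0]},
  {"slide": [0, 0, 0.01], "turn": [0, 0, 0]},
  {"slide": [0, 0, 0.006], "turn": [0, 0, 0]},
  {"slide": [0, 0, 0.004], "turn": [0, 0, 0]},
  {"slide": [0, 0, 0.002], "turn": [0, 0, 0]},
])

```text
t: 34.6
tool_pos: [0.4478, -0.3271, 0.2019]
orientation: [-3.081, 0.614, 0.001]
force: [-4.7, 4.4, 12.2]
opening: 0.034
```

>>> arm_command([
  {"slide": [0, 0, 0.001], "turn": [0, 0, 0]},
  {"slide": [0, 0, 0], "turn": [0, 0, 0]},
  {"slide": [0, 0, 0], "turn": [0, 0, 0]},
  {"slide": [0, 0, 0], "turn": [0, 0, 0]},
  {"slide": [0, 0, 0], "turn": [0, 0, 0]},
])

```text
t: 35.02
tool_pos: [0.4479, -0.3271, 0.2019]
orientation: [-3.081, 0.614, 0.0]
force: [-3.6, 1.8, 6.8]
opening: 0.0339
```

On the floor with light contact. Releasing to 44 % (41 mm), since the compartment is narrow.

>>> arm_command([
  {"slide": [0, 0, 0], "turn": [0, 0, 0]},
  {"slide": [0, 0, 0], "turn": [0, 0, 0]},
  {"slide": [0, 0, 0], "turn": [0, 0, 0]},
  {"slide": [0, 0, 0], "turn": [0, 0, 0]},
  {"slide": [0, 0, 0], "turn": [0, 0, 0]},
], gripper=44)

```text
t: 35.43
tool_pos: [0.4479, -0.3271, 0.201]
orientation: [3.081, -0.614, -0.0]
force: [-0.6, 0.3, -0.1]
opening: 0.0408
```

>>> arm_command([
  {"slide": [0, 0, -0.01], "turn": [0, 0, 0]},
  {"slide": [0, 0, -0.03], "turn": [0, 0, 0]},
  {"slide": [0, 0, -0.05], "turn": [0, 0, 0]},
  {"slide": [0, 0, -0.07], "turn": [0, 0, 0]},
  {"slide": [0, 0, -0.07], "turn": [0, 0, 0]},
])

```text
t: 35.85
tool_pos: [0.4476, -0.3268, 0.2945]
orientation: [-3.08, 0.614, 0.001]
force: [-0.6, -0.0, 0.4]
opening: 0.041
```

>>> arm_command([
  {"slide": [-0.06, 0, -0.06], "turn": [0, 0, 0]},
  {"slide": [-0.06, -0.02, -0.06], "turn": [0, 0, 0]},
  {"slide": [-0.04, -0.02, -0.06], "turn": [0, 0, 0]},
  {"slide": [-0.02, 0, -0.02], "turn": [0, 0, 0]},
  {"slide": [0, 0, 0], "turn": [0, 0, 0]},
])

```text
t: 36.27
tool_pos: [0.3872, -0.2845, 0.3776]
orientation: [3.078, -0.613, 0.009]
force: [-0.5, -0.2, 0.3]
opening: 0.041
```

Run:
```python
from plan import *
go()
for n in('top','side'):
    c=robot.read_camera(n);cv2.imwrite(f'pics/f_{n}.png',cv2.resize(c['pixels'],(768,576)))
```

```text
t 36.27 pos [ 0.3872 -0.2845  0.3776] a -0.393 tilt 0.007 open 0.041 F [-0.5 -0.2  0.3] q6 -0.35
```

View pics/f_top.png

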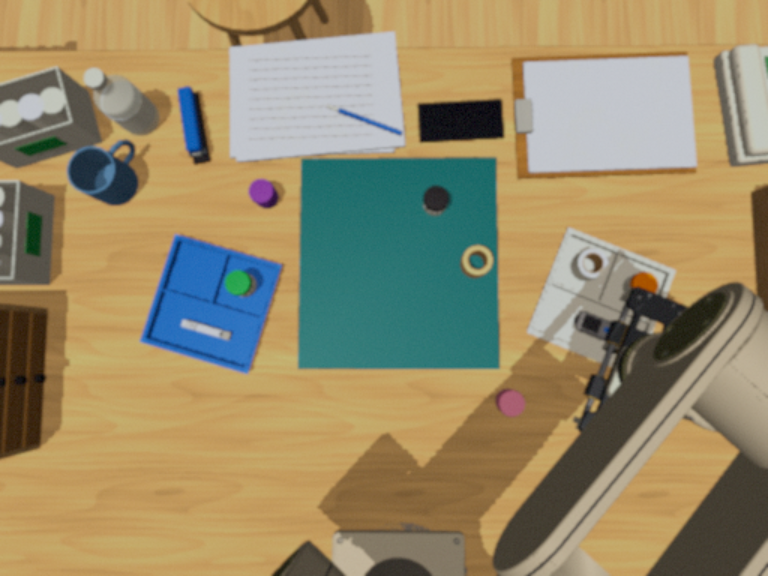

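View pics/f_side.png

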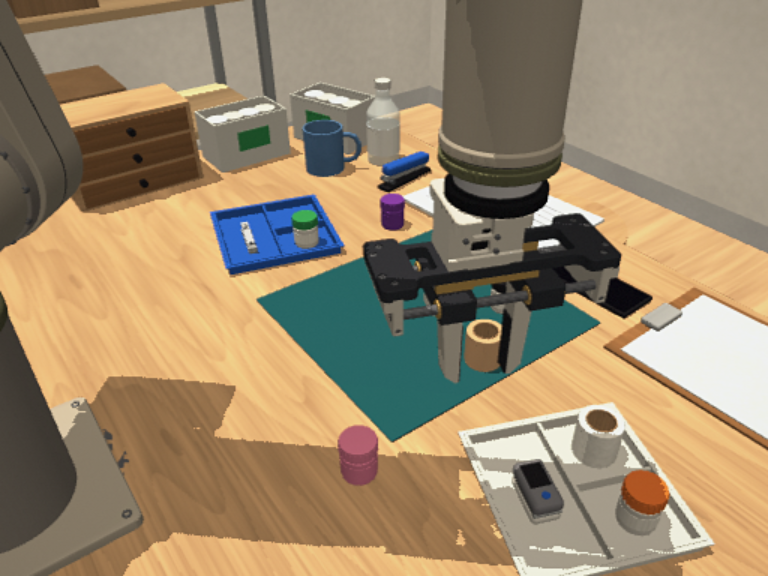

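Everything is in its place in the side view: clippers (248,236), green jar (305,228), oximeter (538,488), tape (600,437) and orange jar (643,500). I'll move the arm aside to measure the white tray from above.

>>> arm_command([
  {"slide": [-0.03, -0.08, 0], "turn": [0, 0, 0]},
  {"slide": [-0.03, -0.08, 0], "turn": [0, 0, 0]},
  {"slide": [-0.02, -0.08, 0], "turn": [0, 0, 0]},
  {"slide": [-0.02, -0.08, 0], "turn": [0, 0, 0]},
  {"slide": [-0.02, -0.08, 0], "turn": [0, 0, 0]},
])

```text
t: 36.78
tool_pos: [0.4046, -0.1172, 0.3718]
orientation: [-3.08, 0.615, 0.003]
force: [1.5, 0.7, -0.8]
opening: 0.0411
```

>>> arm_command([
  {"slide": [0, -0.08, 0], "turn": [0, 0, 0]},
  {"slide": [0, -0.08, 0], "turn": [0, 0, 0]},
  {"slide": [0, -0.06, 0], "turn": [0, 0, 0]},
  {"slide": [0, -0.03, 0], "turn": [0, 0, 0]},
  {"slide": [0, 0, 0], "turn": [0, 0, 0]},
])

```text
t: 37.2
tool_pos: [0.4436, -0.0241, 0.3717]
orientation: [-3.081, 0.609, 0.004]
force: [0.2, 0.5, 0.3]
opening: 0.0408
```

Run:
```python
from plan import *
go()
t=robot.read_camera('top')
im=t['pixels'];a=cv2.resize(im[145:255,345:455],(390,390),interpolation=cv2.INTER_CUBIC);b=cv2.resize(im[148:258,88:198],(390,390),interpolation=cv2.INTER_CUBIC)
cv2.imwrite('pics/f2.png',np.hstack([b,a]))
def inv(n,p):
    X,Y,a=TR[n];d=np.array([p[0]-X,p[1]-Y]);return np.round([np.cos(a)*d[0]+np.sin(a)*d[1],-np.sin(a)*d[0]+np.cos(a)*d[1]],4)
def f(lab,lo,hi,roi,z,tray=None):
    m=mask(t,lo,hi,roi)
    if not m.any(): print(lab,'none');return
    c=big(m);p=ray(t,c[:,0,:],z)[:,:2].astype(np.float32);(x,y),r=cv2.minEnclosingCircle(p);print(lab,np.round([x,y,2*r],4),inv(tray,(x,y)) if tray else '')
f('green',(55,140,60),(78,255,255),(88,148,198,258),.055,'blue')
f('orange',(8,180,100),(26,255,255),(400,165,450,220),.055,'white')
f("black",(0,0,0),(180,120,75),(270,115,310,145),.055)
f("beige",(14,50,100),(34,180,255),(300,155,331,190),.053)
m=mask(t,(0,0,100),(180,80,255),(108,195,170,240));c=big(m);(r0,(w,h),_)=cv2.minAreaRect(ray(t,c[:,0,:],.017)[:,:2].astype(np.float32));print('clip',inv('blue',r0),w,h)
m=mask(t,(0,0,0),(180,120,90),(370,190,420,235));
if m.any():
    r0=cv2.minAreaRect(ray(t,big(m)[:,0,:],.035)[:,:2].astype(np.float32));print('oxi display',inv('white',r0[0]),r0)
```

```text
t 37.20 pos [ 0.4436 -0.0241  0.3717] a -0.391 tilt 0.003 open 0.041 F [0.2 0.5 0.3] q6 0.22
green [0.519  0.2627 0.041 ] [ 0.0461 -0.0473]
orange [ 0.5157 -0.3998  0.0409] [ 0.0442 -0.042 ]
black [ 0.6586 -0.064   0.0439] 
beige [ 0.5396 -0.1234  0.0867] 
clip [-0.0441 -0.0072] 0.08670923113822937 0.015234788879752159
oxi display [-0.0445  0.0079] ((0.4529305100440979, -0.3196175992488861), (0.02925795502960682, 0.02365034818649292), 71.28890228271484)
```

View pics/f2.png

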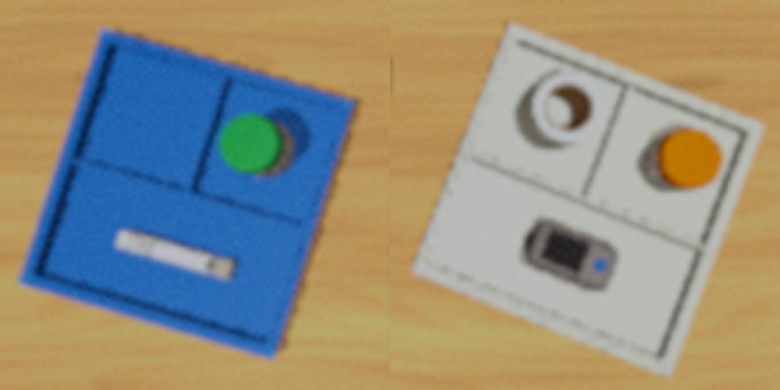

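All five things are well inside their compartments. The beige measurement was spoiled by the gripper standing in front of it; the clear picture before showed the tape still at pixel (318,174), as at the start. Handing in.

```bash
python3 -c "
from plant import robot
print(robot.close_job())"
```

```text
the job is handed in; nothing more can be done
None
```

I made up both trays and handed the job in at about 37 s. The clippers and the green-lidded jar are in the blue tray. The oximeter, orange-lidded jar and white tape are in the white one. All five were lowered to the floor before I let go; none was dropped.

**Last checks, from the top view, in each tray's frame (mm):**

| Thing | Tray | Position (x, y) |
|---|---|---|
| Green jar | blue | (46, -47) |
| Clippers | blue | (-44, -7) |
| Orange jar | white | (44, -42) |
| Oximeter (display centre) | white | (-45, 8) |

- **By eye:** the clippers and oximeter lie lengthwise. Both jars and the tape stand upright, with the tape in its own square; I did not measure the tape's final position.
- **Stock left in place:** the black jar measured exactly where it started.
- **Failed check:** the last beige tape measurement came out wrong (87 mm across) because the gripper was in the way. The unobstructed picture just before showed it at its starting pixel, (318,174).
- **Small disagreement:** the tray outlines fitted the two cameras only to about 3 mm, well within the placing tolerances.

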